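Clamp the upright of a menu stand into its foot

ROBOT

A 7-joint arm with a two-finger parallel gripper is mounted at the origin on the work surface. World frame = base frame: x ahead of the robot, y to its left, z up, the work surface at z = 0. Lengths are in m, angles in rad, forces in N, time in s.
With the tool pointing down it reaches from about 0.4 to 0.85 m from the base axis. Payload 10.4 kg.
Tool frame: the origin (TCP) lies between the finger pads; the fingertips stand 19 mm ahead of it and the grasp point (between the pads) is the TCP; x points along the fingers, y is the direction in which the jaws open and shut, and the axes are right-handed (so a half turn about x gives the same grasp; the last joint's range is limited). The gripper opens to 87 mm and grips with 3 to 60 N. Pads are 19 mm wide; open, the fingers measure 117 mm over their backs; the gripper's body (75 mm by 190 mm) begins 51 mm behind the grasp point.
Start: joints at [-1.163, 0.332, -0.065, 1.46, 0.022, 1.35, -0.088], TCP at [0.261, 0.568, 0.242] pointing down, gripper open.
Joint ranges: [-2.6, 2.6], [-0.5, 2.12], [-1.47, 1.34], [0.16, 2.42], [-1.27, 4.41], [0.06, 2.06], [-2.6, 2.6]. Speed limits (rad/s): [2.22, 2.22, 2.79, 2.79, 3.14, 3.14, 3.14].

INTERFACE

Orientations are given as a unit quaternion [x, y, z, w].
In Python, from bench import r gives the robot as it stands.
- The arm moves only by the tool drive_tool, never from a script. Its argument "motion" is a list of rows, each a list of 4 numbers: the shift along the tool's x, y, z in cm, then the turn about the tool's x in units of 5 degrees (1.0 is 5 degrees). In form: [[tx, ty, tz, twist], ...]. A call has 1 to 20 rows; each row is the pose to reach, as a shift and turn from the pose commanded when the call began, along the tool's axes at that moment; what a row does not reach only later rows make up. A row lasts 1/12 s, in which the tool goes at most 41.7 mm and 7.16 degrees, less where a joint would pass 70% of its speed; a pose out of reach is approached as far as the arm can. A call with a gripper value outside its range is refused whole. "grip" is the closure in counts, from 0 (fully open) to 255 (shut), set as the call begins (left out, the last holds). The fingers move at their own pace and stop on an object; "force" is the grip in N (left out, the last holds). Time passes only in rows, so rows that repeat a pose let the fingers close. It gives the time, the measured TCP pose, the force and the opening at its end, in the units of the state.
- r.read_state(): the state, without advancing time (a new reading comes with each control period).
- r.camera(name): name is "scene" or "top"; returns the picture (420x560x3 uint8, red, green, blue); there is no depth.
- r.calibration(name): a dict with "fx", "fy", "cx", "cy" (pixels), "xyz" and "orientation" of the camera in the world. Camera axes: x right, y up, looking along -z (the intrinsics and any distortion apply to the point x, -y, -z); pixel columns grow to the right and rows downward; lengths in m; the calibration is good to about 2 mm. A picture is of the moment at which its call begins. calibration takes no time and is no camera call.
- r.close_job(): hands the job in, once; it reports no verdict.
The state is a dict: "time": time; "joint_positions": joint angles; "joint_vel": joint speeds; "joint_torque": joint torques, N m; "ee_pos": TCP position; "eef_rot": TCP orientation; "ft_force": force on the tool from outside, world axes, zero at the start; "torque": the same for the moment, N m; "width": finger opening in m.
Only numpy, scipy, OpenCV 4.12 (cv2) and the standard library are available. Lean on these libraries where they do the work, as an engineer would, in place of code of your own. Each camera call takes 0.05 s, during which the arm holds its last target.

TASK

Build up the next wooden menu stand of the snack bar: stand the loose square post upright in the open notch of the foot block on the plywood board and let go of it, then pump the trigger of the bar clamp, moving its jaw by nothing but the trigger, until the jaw's rubber pad has pushed the post fully home and is squashed by about 3 mm against it; more than 5 mm would dent the soft wood. The clamp is worn and slackens when its trigger is let go, so finish with your fingers still holding the trigger squeezed, pad pressing like that, ready for the screws to be driven. Do not disturb the other things on the counter.

Things in the scene. Friction and masses are not known exactly. Their poses are not given: they have to be found in the camera images.
- post: the loose pine post: 28 mm square, 170 mm tall with a bevelled top, about 80 g, standing upright alone on the counter on either side of the board. Origin: centre of its underside; z up the post, x and y square to its flat sides. Any of its four sides may face the clamp.
- station: plywood assembly board, 230 mm (its x) by 340 mm (y) by 12 mm, fixed; foot block and bar clamp are fixed on it. Origin: at counter height under the clamp's housing; z up. The clamp lies flat, its parts centred 40 mm above the counter: steel bar along y; pistol grip and, before it (towards -y), the trigger stick out to -x; the jaws reach out to +x.
- housing (a point): centre of the clamp's black housing, 63 mm (x) by 46 mm (y), 28 mm high, its top 54 mm above the counter; axes as the board's.
- foot (a point): centre of the top of the pine foot block, 84 mm (board's x) by 46 mm (y), top 56 mm above the board; its back (+y) rests against the fixed jaw, and the notch is in the middle of its -y side, open upwards and towards the moving jaw.
- notch (a point): centre of the post's underside when fully home in the foot block's notch, on the board's top, 12 mm above the counter; axes as the board's. Notch: 32 mm wide (x -16 to 16 mm), back wall at y = 14 mm, cheeks end at y = -6 mm, 56 mm high. A post fully home stands out 8 mm towards the moving jaw (-y). A post set down up to 8 mm short of home (towards -y) is pushed home by the jaw.
- bar: steel bar, 16 x 6 mm, with the black moving jaw (24 mm high, reaching 70 mm out to +x) at its -y end; the robot must not push it. Origin: on the bar's middle line in the plane of the rubber pad's unsquashed face; axes as the board's. Its other end sticks out up to 200 mm from the board's origin towards +y, 37 to 43 mm above the counter.
- jaw (a joint): travel of bar and jaw towards the post (+y of the board), m, 0 to 0.050. At 0.036 the unsquashed pad just touches a post that is fully home; it starts between 0 and 0.018. Friction of about 2 N holds it: when the trigger is let go, the squashed pad pushes the jaw back until 2 N or less is left.
- pad_face: rubber pad on the moving jaw, 44 mm (x) by 32 mm (z), 10 mm thick. Origin: centre of its face, which looks to +y of the board and presses on the post 28 mm above the board.
- pad (a joint): how far the rubber pad is squashed into the jaw, m: 0 free, 0.010 flat; stiffness 2.5 N per mm.
- lever: black trigger lever, 10 mm thick, 22 mm high, sticking out from the housing to 110 mm from the bar (towards -x of the board). Origin: on its front side (away from the grip) at mid-height, 85 mm from its upright pivot pin, 63 mm out from the bar, 40 mm above the counter. Its own y points towards the grip.
- trigger (a joint): squeeze of the trigger, rad: 0 let out, 0.283 fully squeezed to the grip (+y of the board). The lever's origin then moves 24 mm; it takes 3 to 4 N there plus 0.5 N per N at the pad, and springs back by itself in about 0.5 s. A ratchet with 4 mm teeth drives the jaw 40 mm per rad, the first 0 to 3 mm of a stroke being lost until a tooth catches: about 8 mm a full stroke, nothing on the way back.
- handle_back (a point): point on the back (+y side) of the fixed pistol grip, opposite the lever's origin, 40 mm above the counter; axes as the board's. The grip is 17 mm thick, 24 mm high, from 28 to 110 mm out from the bar. From the lever's front to this point: 55 mm with the trigger out, 31 mm fully squeezed. Free air above grip and lever, 16 mm below them to the board; the housing ends 31 mm nearer the bar.
- mustard: yellow squeeze bottle with a nozzle, 56 mm across, 168 mm tall, loose; leave alone. Origin: centre of its underside.
- ketchup: red squeeze bottle with a nozzle, 56 mm across, 168 mm tall, loose; leave alone. Origin: centre of its underside.
- can: bare aluminium drink can, 66 mm across, 122 mm tall, loose; leave alone. Origin: centre of its underside.
- screwdriver: screwdriver, 150 mm long, lying on the board behind the housing; leave alone. Origin: underside, at its middle.
- tin: small steel tin of screws, 48 mm across, 22 mm high, standing on the board's near left corner beyond the grip; leave alone. Origin: centre of its underside.
There are look-alikes about, which are no part of the job. Of the things that look like the post, take the one that is nearest to the robot's base at the start.

How it is judged:
On the way, in this order (a step that is already met when the one before it is completed fails the run):
1. the post stands upright on the board in the notch (within 4 mm sideways, at most 9 mm short of home) and is let go (x of post in the frame of notch between -0.004 and 0.004 m and y of post in the frame of notch between -0.009 and 0.002 m and z of post in the frame of notch between -0.003 and 0.003 m and angle between post's own z axis and vertical below 0.08 rad and contact force between the fingers and post below 0.3 N), for 0.2 s.
2. fingers on the trigger, the pad is pressed against the post (value of joint pad above 0.0006 m and contact force between pad_face and post above 1 N and contact force between the fingers and lever above 0.8 N), for 0.05 s.
At the end, for the whole second after the job is handed in: The post stands upright (within 3 degrees) on the board, fully home in the notch (within 2.5 mm along the clamp, 4 mm sideways), not touched by the fingers; the fingers hold the trigger squeezed (more than 1.5 N on the lever) and the pad presses the post, squashed by 1.6 to 5.2 mm (about 4 to 13 N) (value of joint pad between 0.0016 and 0.0052 m and contact force between pad_face and post above 3.5 N and contact force between the fingers and lever above 1.5 N and contact force between the fingers and post below 0.3 N and value of joint trigger above 0.03 rad and x of post in the frame of notch between -0.004 and 0.004 m and y of post in the frame of notch between -0.0025 and 0.002 m and z of post in the frame of notch between -0.003 and 0.003 m and angle between post's own z axis and vertical below 0.05 rad and linear speed of post below 0.02 m/s); the arm keeps its last pose, push and grip.
It fails at once if the pad is squashed by more than 5.6 mm (14 N): the post is dented (value of joint pad above 0.0056 m).
It fails at once if the robot pushes the bar, jaw or pad directly (contact force between any of the fingers, the arm and bar above 1.5 N).
It fails at once if another thing on the counter is shifted by more than 30 mm or knocked over (distance of any of mustard, ketchup, can, screwdriver, tin from where it was at the start of the episode above 0.03 m or angle between any of mustard, ketchup, can's own z axis and vertical above 0.6 rad).
It also fails if it takes over 64 s, if anything falls off the work surface, if the arm or the gripper's body presses on something with over 40 N, if the wrist force passes 120 N, or if a joint passes its speed limit or range.

## Working session

There is one attempt and no reset: what is moved stays moved. The work goes in short steps, Python scripts to look and compute and a tool call to move; the robot and the scene stay as the last step left them, time stands still between calls to the robot, and variables do not carry over. Pictures are saved under pics/ and viewed, and the job is handed in when it is done.

Besides the shell and the picture viewer there is one more tool, called in YAML: its name, and indented under it one key for each argument. drive_tool: Moves the arm, as the interface text tells. Its arguments: {"type":"object","properties":{"motion":{"type":"array","items":{"type":"array","items":{"type":"number"}}},"grip":{"type":"number"},"force":{"type":"number"}},"required":["motion"]}

```bash
ls; mkdir -p pics
python3 - <<'E'
from bench import r
import cv2
print(r.read_state())
for n in ("scene","top"):
    im=r.camera(n); cv2.imwrite(f"pics/{n}0.png",im[:,:,::-1]); print(n,r.calibration(n))
E
```

```text
pics
{'time': 0.0, 'joint_positions': array([-1.16261265,  0.33287848, -0.06469108,  1.46093582,  0.02154851,
        1.34984855, -0.08848757]), 'joint_vel': array([-1.34043610e-04,  2.78732713e-04,  1.79805318e-03,  3.98910113e-04,
       -4.16087172e-04, -9.46946344e-04,  2.68224313e-05]), 'joint_torque': array([-9.44701128e-06, -6.23264480e+01,  2.45647912e-02, -3.89886975e+01,
       -6.13251259e-02,  3.99833685e-02,  1.41831092e-04]), 'ee_pos': array([0.26083857, 0.56759068, 0.24075236]), 'eef_rot': array([ 0.15064845,  0.6908675 , -0.15160231,  0.69066916]), 'ft_force': array([-0.47109381,  0.44105434,  0.0223527 ]), 'torque': array([ 0.08805859, -0.05449227, -0.0081431 ]), 'width': 0.08698661444791111}
scene {'fx': 482.348943048905, 'fy': 482.348943048905, 'cx': 280.7827476375008, 'cy': 211.2372339007348, 'xyz': array([1.11246396, 0.70504921, 1.01271558]), 'orientation': array([0.136348  , 0.33198384, 0.86694447, 0.34583702])}
top {'fx': 387.04830483815067, 'fy': 387.04830483815067, 'cx': 281.1585987739767, 'cy': 207.59760800750314, 'xyz': array([0.45656995, 0.08883186, 1.27461661]), 'orientation': array([-0.02792058,  0.01017633,  0.71642599, -0.6970299 ])}
```

View pics/scene0.png

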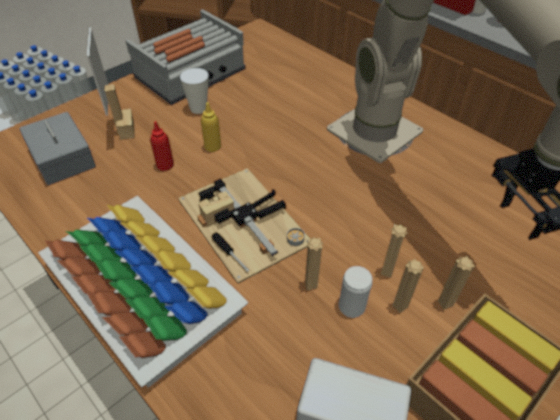

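View pics/top0.png

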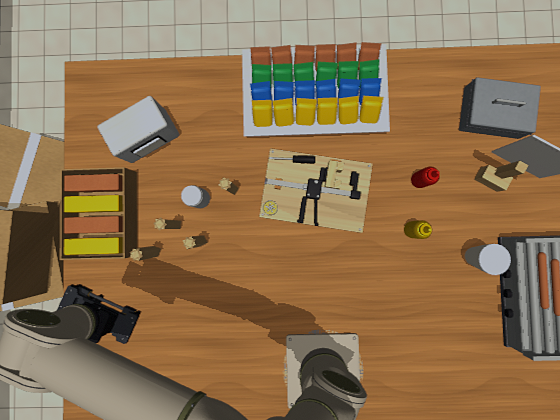

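The overhead view shows four post look-alikes at about (225,184), (160,224), (190,243) and (135,254), the board at about (317,190) and the robot base at (323,370). I'll zoom in on these next.

```bash
cat > h.py <<'E'
import numpy as np, cv2
from scipy.spatial.transform import Rotation as R
from bench import r
def ray(n,u,v):
    c=r.calibration(n); d=np.array([(u-c['cx'])/c['fx'],-(v-c['cy'])/c['fy'],-1.])
    return np.array(c['xyz']),R.from_quat(c['orientation']).apply(d)
def onz(n,u,v,z):
    o,d=ray(n,u,v); return o+d*(z-o[2])/d[2]
def two(p,q):
    (a,b),(c,d)=ray('top',*p),ray('scene',*q)
    A=np.stack([b,-d],1); s=np.linalg.lstsq(A,c-a,rcond=None)[0]
    P,Q=a+b*s[0],c+d*s[1]; return (P+Q)/2,np.linalg.norm(P-Q)
def proj(n,P):
    c=r.calibration(n); p=R.from_quat(c['orientation']).inv().apply(np.atleast_2d(P)-c['xyz'])
    return np.stack([c['cx']+c['fx']*p[:,0]/-p[:,2],c['cy']-c['fy']*p[:,1]/-p[:,2]],1)
E
python3 - <<'E'
import cv2
a=cv2.imread('pics/top0.png'); b=cv2.imread('pics/scene0.png')
cv2.imwrite('pics/t_board.png',cv2.resize(a[140:240,250:385],None,fx=5.9,fy=5.9,interpolation=cv2.INTER_CUBIC))
cv2.imwrite('pics/t_posts.png',cv2.resize(a[170:270,120:250],None,fx=6,fy=6,interpolation=cv2.INTER_CUBIC))
cv2.imwrite('pics/s_board.png',cv2.resize(b[165:280,175:315],None,fx=5,fy=5,interpolation=cv2.INTER_CUBIC))
cv2.imwrite('pics/s_posts.png',cv2.resize(b[215:320,290:490],None,fx=4,fy=4,interpolation=cv2.INTER_CUBIC))
E
```

```text
(no output)
```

View pics/t_board.png

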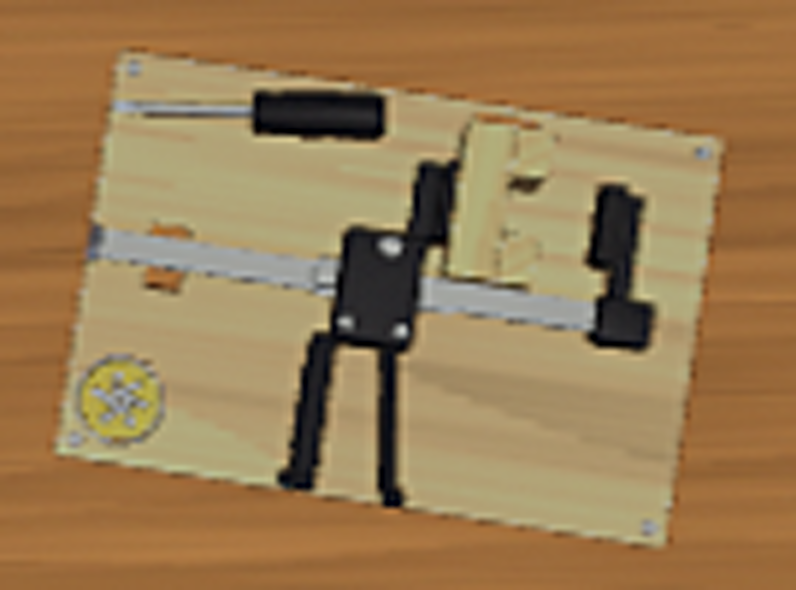

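View pics/t_posts.png

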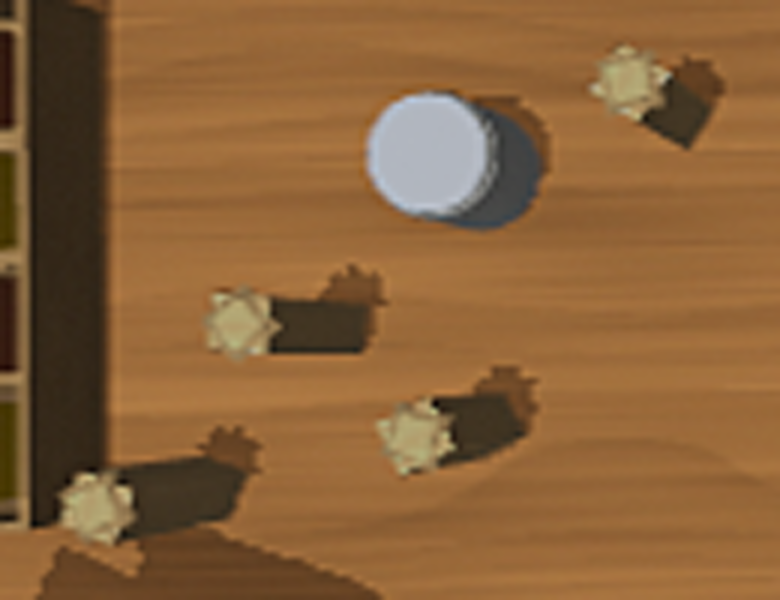

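View pics/s_board.png

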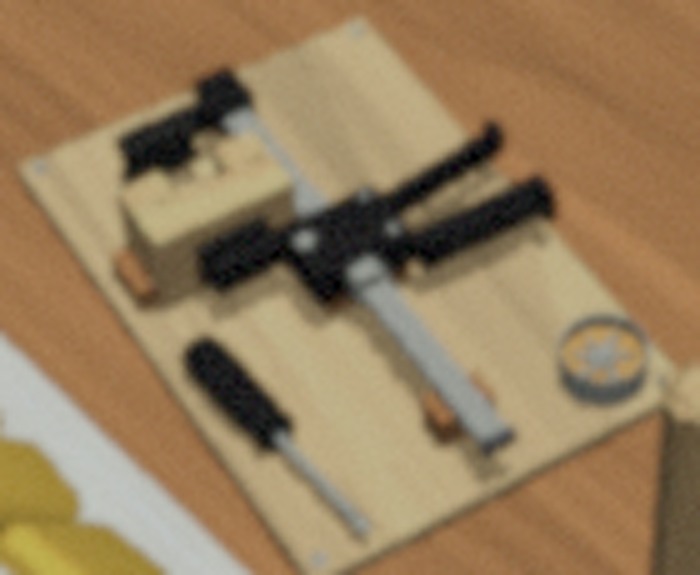

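View pics/s_posts.png

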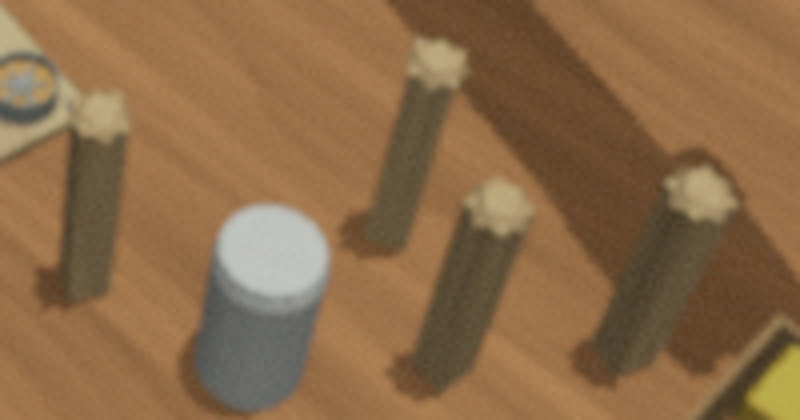

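Run:
```python
from h import *
print(R.from_quat(r.read_state()['eef_rot']).as_matrix().round(3))
T=lambda u,v:(120+u/6,170+v/6)
S=lambda u,v:(290+u/4,215+v/4)
for n,(p,q) in dict(A=((628,82),(101,115)),B=((240,322),(499,207)),C=((415,437),(438,62)),D=((97,508),(702,193))).items():
    X,e=two(T(*p),S(*q)); print(n,X.round(4),round(e,4),np.hypot(*X[:2]).round(3))
B=lambda u,v:(250+u/5.9,140+v/5.9)
P=[onz('top',*B(*p),.012)[:2] for p in ((120,50),(720,135),(662,545),(57,452))]
print(np.round(P,4),[np.linalg.norm(P[i]-P[i-1]).round(4) for i in range(4)])
a=cv2.imread('pics/top0.png'); b=cv2.imread('pics/scene0.png')
def z(im,x0,y0,w,h,s,f): 
    c=cv2.resize(im[y0:y0+h,x0:x0+w],None,fx=s,fy=s,interpolation=cv2.INTER_CUBIC); c=cv2.convertScaleAbs(c,alpha=1.5,beta=-60) if 'foot' in f else cv2.convertScaleAbs(c,alpha=1.6)
    for k in range(0,w,5): cv2.putText(c,str(x0+k),(k*s,8),0,.3,(255,0,0)); cv2.line(c,(k*s,10),(k*s,16),(255,0,0))
    for k in range(0,h,5): cv2.putText(c,str(y0+k),(0,k*s+4),0,.3,(255,0,0)); cv2.line(c,(20,k*s),(26,k*s),(255,0,0))
    cv2.imwrite('pics/'+f,c)
z(a,322,155,40,40,14,'foot_t.png'); z(b,192,175,45,45,13,'foot_s.png')
z(a,180,230,30,25,20,'post_t.png'); z(b,375,220,35,65,9,'post_s.png')
```

```text
[[-0.001  0.418  0.909]
 [-0.001  0.909 -0.418]
 [-1.    -0.001  0.   ]]
A [0.5908 0.2779 0.1631] 0.0004 0.653
B [0.48   0.4683 0.1625] 0.0007 0.671
C [0.4225 0.3839 0.1634] 0.0009 0.571
D [0.3924 0.5386 0.1627] 0.0009 0.666
[[ 0.7213  0.1501]
 [ 0.6631 -0.1813]
 [ 0.4374 -0.1407]
 [ 0.4976  0.1907]] [np.float64(0.2273), np.float64(0.3364), np.float64(0.2293), np.float64(0.3368)]
```

View pics/foot_t.png

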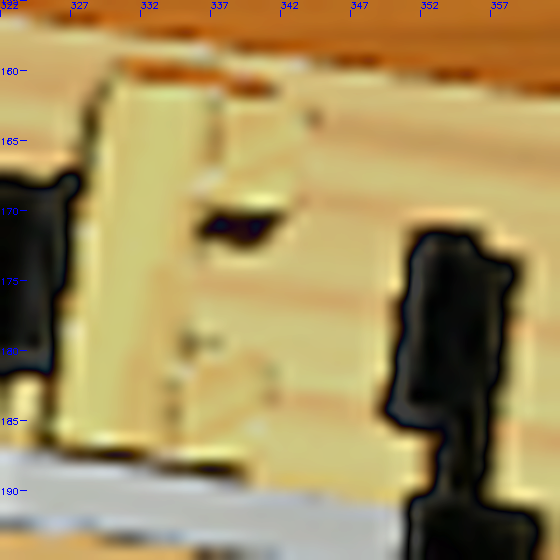

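View pics/foot_s.png

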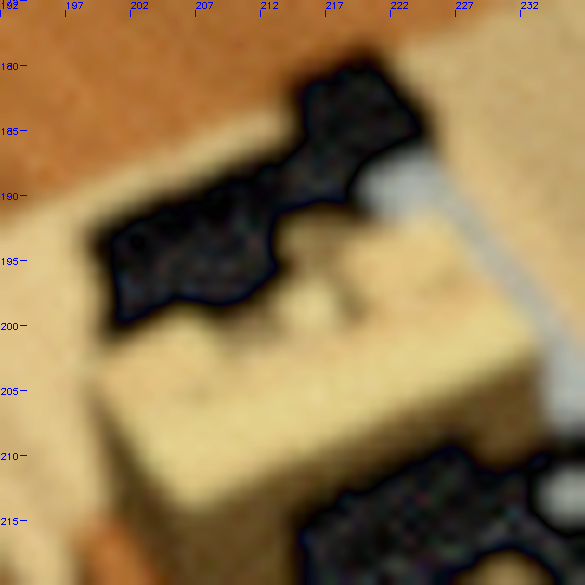

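View pics/post_t.png

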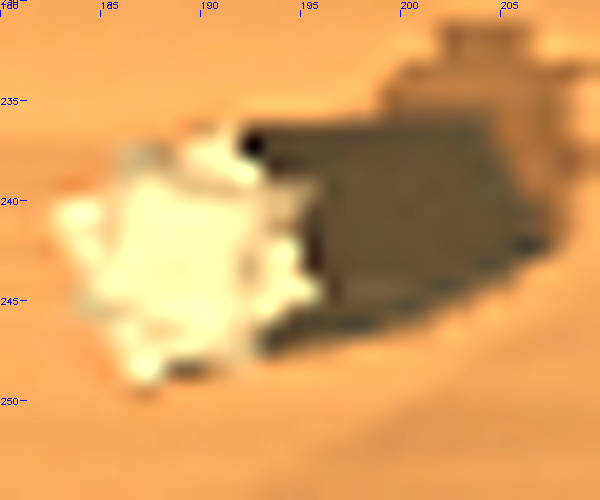

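View pics/post_s.png

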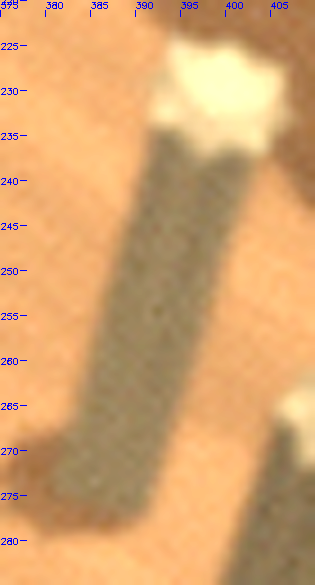

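Run:
```python
from h import *
ct=onz('top',335,174.6,.068); cs=onz('scene',216.3,203.4,.068); print('foot',ct.round(4),cs.round(4),two((335,174.6),(216.3,203.4)))
ang=lambda a,b:np.degrees(np.arctan2(*(b-a)[[1,0]]))
f=[onz('top',*p,.068) for p in ((325.5,186.5),(340,188.5),(330,160.5),(344.5,163))]
print('foot ang',ang(f[0],f[2]),ang(f[1],f[3]),ang(f[1],f[0])-90,np.linalg.norm(f[0]-f[2]),np.linalg.norm(f[0]-f[1]))
# board mask for yaw
a=cv2.imread('pics/top0.png'); hsv=cv2.cvtColor(a,cv2.COLOR_BGR2HSV)
B=lambda u,v:(250+u/5.9,140+v/5.9)
c=[onz('top',*B(*p),.012) for p in ((120,50),(720,135),(662,545),(57,452))]
print('board ang',ang(c[3],c[0]),ang(c[2],c[1]),ang(c[1],c[0])-90,ang(c[2],c[3])-90, 'ctr',np.mean(c,0))
t=[onz('top',*p,.16) for p in ((183.5,241),(191.5,237),(195.5,244.5),(187,249))]
print('post tips',np.mean(t,0),[ (ang(t[i-1],t[i])%90,np.linalg.norm(t[i]-t[i-1])) for i in range(4)])
print('bottom edges', ang(onz('top',204,236,0),onz('top',207.3,242,0))%90, ang(onz('scene',381,275,0),onz('scene',390,278.5,0))%90,np.linalg.norm(onz('scene',381,275,0)-onz('scene',390,278.5,0)))
# bar midline, screws of housing
for n,p in dict(hs1=(390,245),hs2=(345,322),hs3=(400,330)).items(): print(n,onz('top',*B(*p),.054))
for n,p in dict(barL=(95,242),barR=(590,308)).items(): print(n,onz('top',*B(*p),.043))
h=[onz('top',*B(*p),.054) for p in ((347,230),(422,240),(408,350),(335,338))]; print('hous',np.mean(h,0),[np.linalg.norm(h[i]-h[i-1]) for i in range(4)])
for n,p in dict(levtip=(392,497),griptip=(298,480),jawtip=(617,190)).items(): print(n,onz('top',*B(*p),.052))
```

```text
foot [ 0.6206 -0.0528  0.068 ] [ 0.6254 -0.0461  0.068 ] (array([ 0.62135817, -0.05342217,  0.05939528]), np.float64(0.0011262849316486594))
foot ang -11.62985129138238 -11.920696144029922 -9.604429735323123 0.08306511735908888 0.04551892202524137
board ang -10.287814710168888 -10.185401957470578 -9.964345831340125 -10.29802652613111 ctr [0.57983218 0.00467913 0.012     ]
post tips [0.42254086 0.38384398 0.16      ] [(np.float64(22.965172135738808), np.float64(0.025286178755877485)), (np.float64(24.99580765197358), np.float64(0.025847097274477378)), (np.float64(27.312253487352933), np.float64(0.024643839672594127)), (np.float64(26.331127121812997), np.float64(0.02774668850526718))]
bottom edges 27.94646188977805 20.01616351022028 0.0236675774561867
hs1 [0.60228681 0.00585961 0.054     ]
hs2 [0.56158761 0.03120415 0.054     ]
hs3 [0.55644338 0.00196542 0.054     ]
barL [0.61001146 0.16480431 0.043     ]
barR [ 0.56627623 -0.10133881  0.043     ]
hous [0.57857009 0.01303361 0.054     ] [np.float64(0.058482686828232974), np.float64(0.04049774247927208), np.float64(0.05961118229101616), np.float64(0.03949901012537045)]
levtip [0.46734961 0.00892703 0.052     ]
griptip [0.47778126 0.0587757  0.052     ]
jawtip [ 0.6285279  -0.11666324  0.052     ]
```

drive_tool:
  motion:
    - [0,-2,4,-1.3]
    - [0,-4,8,-2.6]
    - [0,-6,12,-3.9]
    - [0,-8,16,-5.2]
    - [0,-9,20,-6.5]
    - [0,-9.9,22.4,-7.8]
    - [0,-9.9,22.4,-9.1]
    - [0,-9.9,22.4,-10.1]
    - [0,-9.9,22.4,-10.1]
    - [0,-9.9,22.4,-10.1]
  grip: 0

```text
time: 0.93
ee_pos: [0.4229, 0.3845, 0.2412]
eef_rot: [-0.157, 0.69, 0.157, 0.689]
ft_force: [-0.3, 0.1, 0.3]
width: 0.0869
```

```bash
cat >> h.py <<'E'
def view(n,x0,y0,w,h,s,f,al=1.3):
    im=r.camera(n); cv2.imwrite('pics/full_'+f,im[:,:,::-1]); crop(im[:,:,::-1],x0,y0,w,h,s,f,al); return im
def crop(im,x0,y0,w,h,s,f,al=1.3):
    c=cv2.resize(im[y0:y0+h,x0:x0+w],None,fx=s,fy=s,interpolation=cv2.INTER_CUBIC); c=cv2.convertScaleAbs(c,alpha=al)
    for k in range(0,w,5): cv2.putText(c,str(x0+k),(k*s,8),0,.3,(255,0,0)); cv2.line(c,(k*s,10),(k*s,16),(255,0,0))
    for k in range(0,h,5): cv2.putText(c,str(y0+k),(0,k*s+4),0,.3,(255,0,0)); cv2.line(c,(20,k*s),(26,k*s),(255,0,0))
    cv2.imwrite('pics/'+f,c)
def st():
    s=r.read_state(); M=R.from_quat(s['eef_rot']).as_matrix()
    print('t',round(s['time'],2),'p',s['ee_pos'].round(4),'yawy',np.degrees(np.arctan2(M[1,1],M[0,1])).round(2),'tilt',M[:2,0].round(4),'F',s['ft_force'].round(2),'w',round(s['width'],4)); return s,M
def to(P):
    s,M=st(); print('cm',(M.T@(np.array(P)-s['ee_pos'])*100).round(2))
E
python3 - <<'E'
from h import *
to([.4225,.3838,.13])
view('top',150,200,80,80,7,'top1.png'); view('scene',350,190,80,110,5,'sc1.png')
E
```

```text
t 0.93 p [0.4229 0.3845 0.2412] yawy 115.66 tilt [-0.0005 -0.0002] F [-0.35  0.14  0.27] w 0.0869
cm [11.12 -0.04 -0.06]
```

View pics/top1.png

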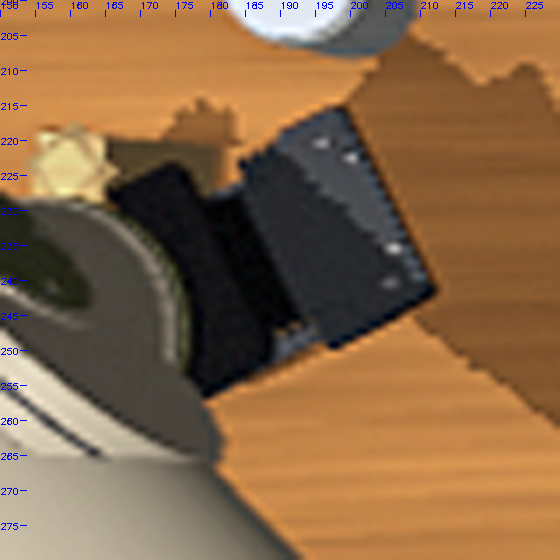

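View pics/sc1.png

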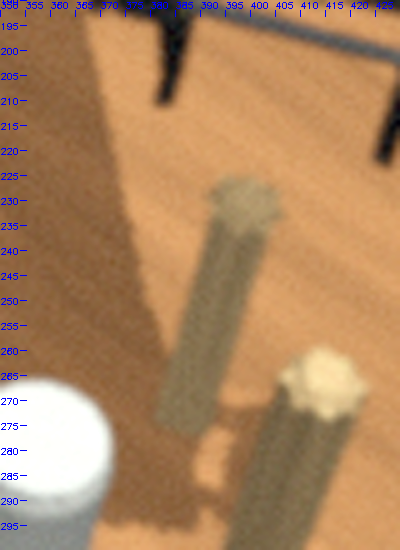

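Run:
```python
from h import *
s,M=st(); p=s['ee_pos']; tip=p+M[:,0]*.019
print('tips proj',proj('scene',[tip+M[:,1]*.0435,tip-M[:,1]*.0435,tip]))
print('post top corners proj scene',proj('scene',[[.4225,.3838,.17],[.4225,.3838,0]]), 'top',proj('top',[[.4225,.3838,.17],[.4225,.3838,0]]))
```

```text
t 1.03 p [0.4227 0.3848 0.2414] yawy 115.7 tilt [-0.0003 -0.0001] F [0.15 0.19 0.52] w 0.0871
tips proj [[424.45099803 218.94712296]
 [385.13636318 208.39085124]
 [404.60724435 213.61892758]]
post top corners proj scene [[399.78493555 228.61730403]
 [387.1013702  271.56546255]] top [[188.4721852  243.01721383]
 [202.11213189 241.06822498]]
```

drive_tool:
  motion:
    - [2,0,0,0]
    - [5,0,-0.05,0]
    - [8,0,-0.05,0]
    - [10.2,0,-0.05,0]
    - [11.1,0,-0.05,0]
    - [11.1,0,-0.05,0]
    - [11.1,0,-0.05,0]

```text
time: 1.62
ee_pos: [0.4228, 0.3847, 0.1313]
eef_rot: [-0.158, 0.689, 0.158, 0.689]
ft_force: [-0.2, 0.4, 1.0]
width: 0.0872
```

drive_tool:
  motion:
    - [0,0,0,0]
    - [0,0,0,0]
    - [0,0,0,0]
    - [0,0,0,0]
    - [0,0,0,0]
    - [0,0,0,0]
    - [0,0,0,0]
    - [0,0,0,0]
    - [0,0,0,0]
    - [0,0,0,0]
  grip: 255
  force: 20

```text
time: 2.45
ee_pos: [0.4227, 0.3842, 0.1305]
eef_rot: [-0.158, 0.689, 0.158, 0.689]
ft_force: [-0.1, 1.2, 0.0]
width: 0.0282
```

Run:
```python
from h import *
st(); view('scene',350,190,80,110,5,'sc2.png')
for b in ((0,0),(1.6,-2.4)): print(onz('scene',216.3+b[0],203.4+b[1],.068))
c=r.calibration('top'); print(two((335,174.6),(217.9,201)))
```

```text
t 2.45 p [0.4227 0.3842 0.1305] yawy 115.81 tilt [-0.  0.] F [-0.12  1.19  0.02] w 0.0282
[ 0.6254457  -0.04611718  0.068     ]
[ 0.61681116 -0.05009222  0.068     ]
(array([ 0.61879078, -0.05107548,  0.06911523]), np.float64(0.0045395756557457135))
```

View pics/sc2.png

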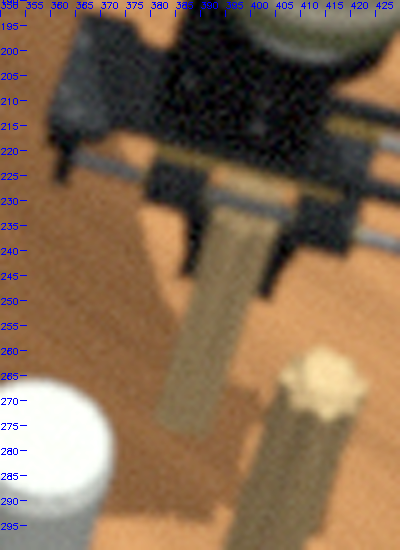

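drive_tool:
  motion:
    - [-2,0,0,0]
    - [-5,0,0,0]
    - [-8,0,0,0]
    - [-10,-2,0,0]
    - [-11,-5,0,0]
    - [-11,-8.5,0,0.5]
    - [-11,-12,-0.3,1.2]
    - [-11,-15.5,-0.6,2]
    - [-11,-19,-0.9,2.8]
    - [-11,-22.5,-1.2,3.6]
    - [-11,-26,-1.5,4.4]
    - [-11,-29.5,-1.8,5.2]
    - [-11,-33,-2,6]
    - [-11,-36.5,-2.2,6.8]
    - [-11,-40,-2.4,7.2]
    - [-11,-43.5,-2.4,7.2]
    - [-11,-46.5,-2.4,7.2]
    - [-11,-48.5,-2.4,7.2]
    - [-11,-49.6,-2.4,7.2]
    - [-11,-49.6,-2.4,7.2]

```text
time: 4.17
ee_pos: [0.6173, -0.0753, 0.2401]
eef_rot: [0.064, 0.704, -0.064, 0.704]
ft_force: [-0.1, -0.5, -0.1]
width: 0.0279
```

drive_tool:
  motion:
    - [0,0,0,0]
    - [0,0,0,0]

```text
time: 4.33
ee_pos: [0.6169, -0.0706, 0.2404]
eef_rot: [0.062, 0.705, -0.062, 0.704]
ft_force: [0.0, 0.6, -1.0]
width: 0.0281
```

Run:
```python
from h import *
to([.6169,-.0735,.21])
view('top',290,120,100,90,7,'top3.png'); view('scene',170,110,120,130,5,'sc3.png')
```

```text
t 4.33 p [ 0.6169 -0.0706  0.2404] yawy 79.94 tilt [-0.0004  0.0011] F [ 0.01  0.58 -1.04] w 0.0281
cm [ 3.04 -0.28  0.05]
```

View pics/top3.png

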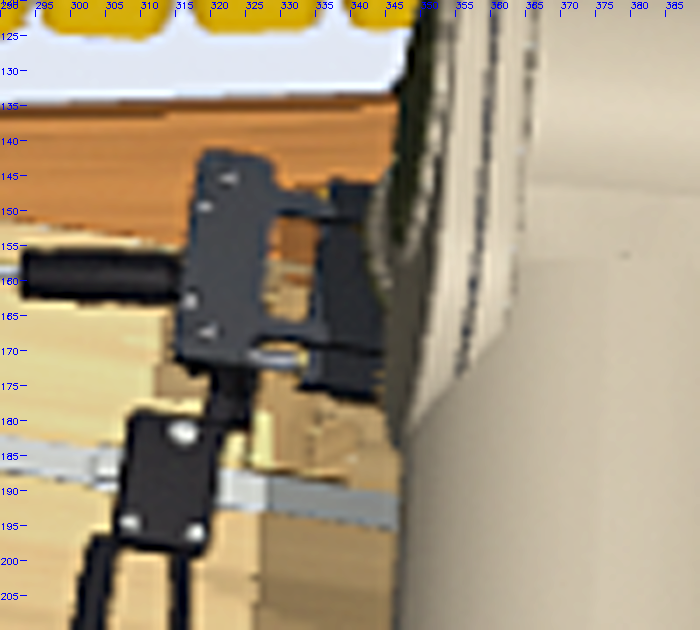

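View pics/sc3.png

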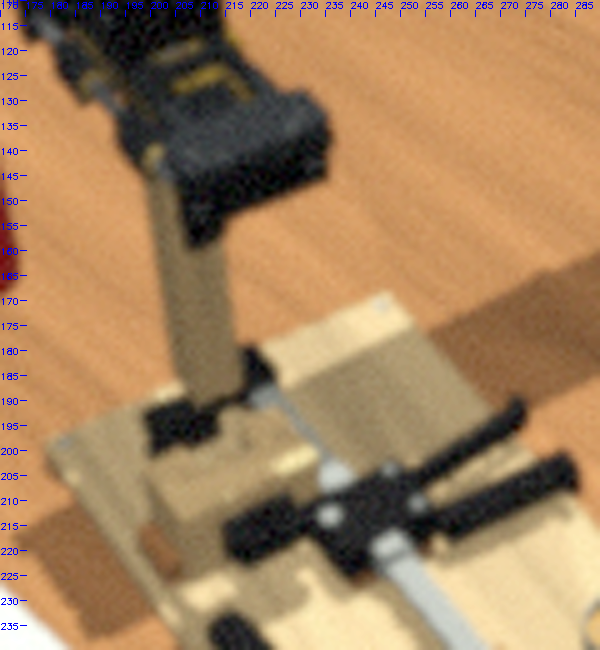

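drive_tool:
  motion:
    - [3,-0.28,0.05,0]
    - [3,-0.28,0.05,0]
    - [3,-0.28,0.05,0]

```text
time: 4.68
ee_pos: [0.6161, -0.0745, 0.2096]
eef_rot: [0.062, 0.705, -0.062, 0.703]
ft_force: [0.0, 1.0, -0.0]
width: 0.028
```

Run:
```python
from h import *
to([.6169,-.0735,.21])
view('scene',188,160,50,60,12,'sc4.png')
s,M=st(); p=s['ee_pos']; xs=M[:,2]; ys=M[:,1]
b=p+M[:,0]*.1305
print('post bottom +x+y, -x+y, +x-y',proj('scene',[b+.014*(xs*i+ys*j) for i,j in((1,1),(-1,1),(1,-1))]))
f=np.array([.6206,-.0528,.068]); a=np.radians(-10.2); X=np.array([np.cos(a),np.sin(a),0]);Y=np.array([-X[1],X[0],0])
print('foot pred +x+y,-x+y,+x-y,-x-y',proj('scene',[f+i*.042*X+j*.023*Y for i,j in((1,1),(-1,1),(1,-1),(-1,-1))]))
```

```text
t 4.68 p [ 0.6161 -0.0745  0.2096] yawy 79.88 tilt [-0.0031  0.0005] F [ 0.05  1.05 -0.05] w 0.028
cm [-0.04  0.12  0.06]
t 4.73 p [ 0.6169 -0.0748  0.2109] yawy 79.86 tilt [-0.0008  0.0003] F [ 0.02  0.84 -0.26] w 0.0281
post bottom +x+y, -x+y, +x-y [[209.5698146  198.18304827]
 [218.83409938 194.05074845]
 [204.6913624  191.88838815]]
foot pred +x+y,-x+y,+x-y,-x-y [[206.19136215 212.87267179]
 [234.03485305 200.1815386 ]
 [198.20664738 202.1624365 ]
 [225.70118058 189.97038501]]
```

View pics/sc4.png

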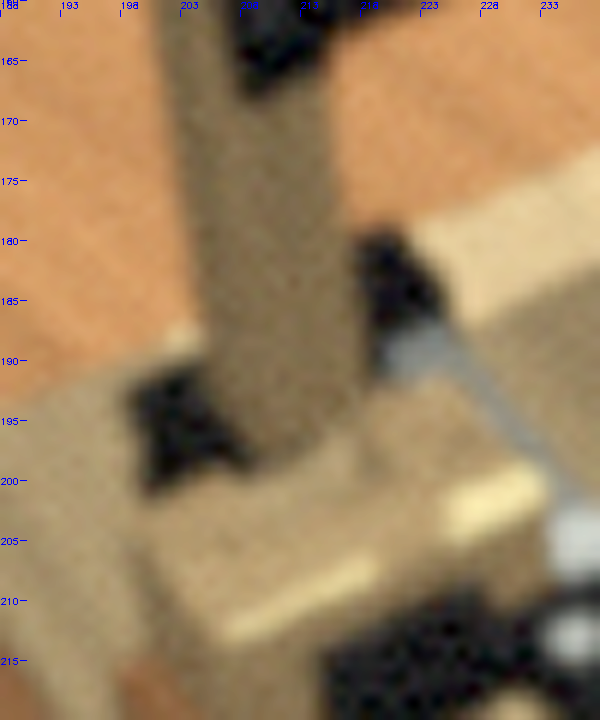

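drive_tool:
  motion:
    - [0,0.2,0,0]
    - [0,0.25,0,0]
    - [0.5,0.25,0,0]
    - [1,0.25,0,0]
    - [1.5,0.25,0,0]
    - [2,0.25,0,0]
    - [2.5,0.25,0,0]
    - [2.5,0.25,0,0]

```text
time: 5.4
ee_pos: [0.6169, -0.0731, 0.184]
eef_rot: [0.063, 0.705, -0.063, 0.704]
ft_force: [-0.4, 0.4, -0.0]
width: 0.0277
```

Run:
```python
from h import *
to([.6172,-.0713,.1435])
view('scene',188,160,50,60,12,'sc5.png')
```

```text
t 5.4 p [ 0.6169 -0.0731  0.184 ] yawy 79.81 tilt [-0.002  0.   ] F [-0.39  0.38 -0.02] w 0.0277
cm [4.05 0.18 0.  ]
```

View pics/sc5.png

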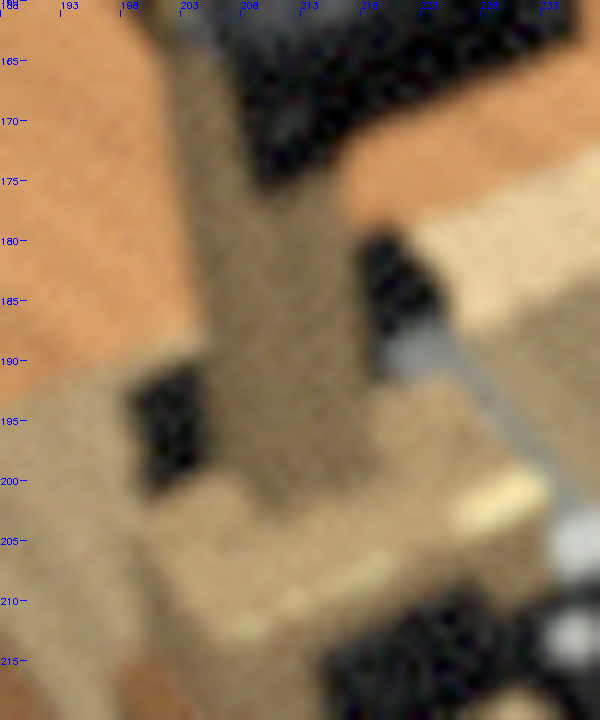

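drive_tool:
  motion:
    - [0.5,0.1,0,0]
    - [1,0.1,0,0]
    - [1.5,0.1,0,0]
    - [2,0.1,0,0]
    - [2.5,0.1,0,0]
    - [3,0.1,0,0]
    - [3.4,0.1,0,0]
    - [3.7,0.1,0,0]
    - [3.9,0.1,0,0]
    - [4.0,0.1,0,0]
    - [4.0,0.1,0,0]
    - [4.0,0.1,0,0]

```text
time: 6.45
ee_pos: [0.6179, -0.0722, 0.1457]
eef_rot: [0.063, 0.704, -0.063, 0.704]
ft_force: [-0.0, -0.1, -0.6]
width: 0.028
```

Run:
```python
from h import *
to([.6172,-.0713,.1425])
view('scene',188,160,50,60,12,'sc6.png')
```

```text
t 6.45 p [ 0.6179 -0.0722  0.1457] yawy 79.82 tilt [0.0003 0.    ] F [-0.01 -0.12 -0.65] w 0.028
cm [ 0.32  0.07 -0.08]
```

View pics/sc6.png

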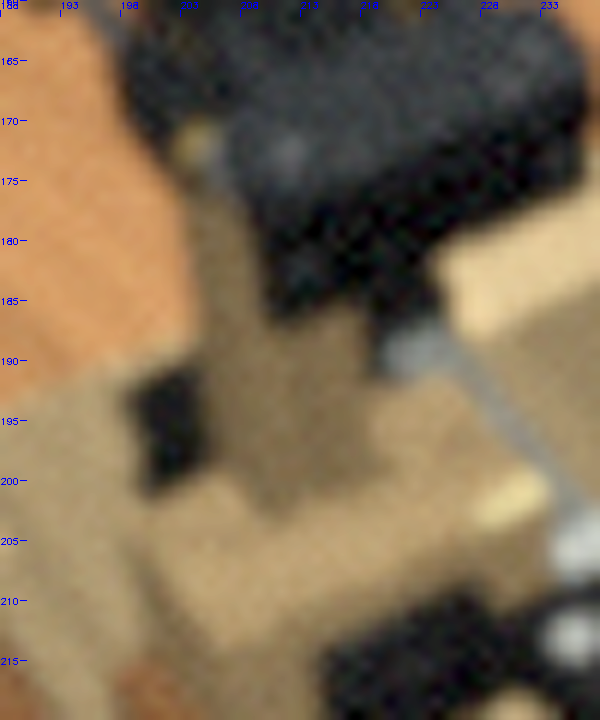

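drive_tool:
  motion:
    - [0.1,0,0,0]
    - [0.2,0,0,0]
    - [0.3,0,0,0]
    - [0.3,0,0,0]
    - [0.3,0,0,0]

```text
time: 6.92
ee_pos: [0.6177, -0.0721, 0.1425]
eef_rot: [0.063, 0.704, -0.063, 0.704]
ft_force: [-0.3, 0.4, -0.8]
width: 0.0277
```

drive_tool:
  motion:
    - [0.1,0,0,0]
    - [0.2,0,0,0]
    - [0.2,0,0,0]
    - [0.2,0,0,0]

```text
time: 7.25
ee_pos: [0.6185, -0.0724, 0.1423]
eef_rot: [0.063, 0.704, -0.063, 0.705]
ft_force: [-3.3, -0.7, 10.4]
width: 0.0278
```

drive_tool:
  motion:
    - [-0.15,0,0,0]
    - [-0.15,0,0,0]
    - [-0.15,0,0,0]

```text
time: 7.5
ee_pos: [0.6179, -0.0722, 0.1423]
eef_rot: [0.063, 0.704, -0.063, 0.705]
ft_force: [-0.8, -0.4, 4.6]
width: 0.0278
```

drive_tool:
  motion:
    - [0,0,0,0]
    - [0,0,0,0]
    - [0,0,0,0]
    - [0,0,0,0]
    - [0,0,0,0]
  grip: 130

```text
time: 7.92
ee_pos: [0.6177, -0.0721, 0.1418]
eef_rot: [0.063, 0.704, -0.063, 0.704]
ft_force: [0.1, -0.3, -1.2]
width: 0.042
```

Run:
```python
from h import *
st()
view('scene',188,150,50,70,10,'sc7.png')
```

```text
t 7.92 p [ 0.6177 -0.0721  0.1418] yawy 79.82 tilt [-0.0003  0.0001] F [ 0.07 -0.31 -1.18] w 0.042
```

View pics/sc7.png

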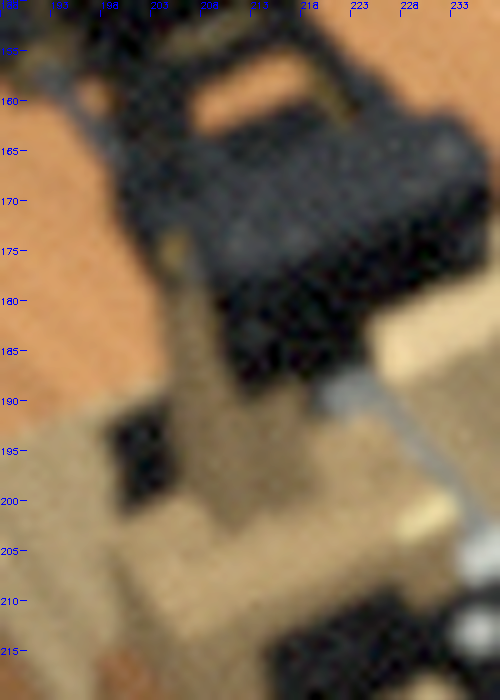

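drive_tool:
  motion:
    - [-1,0,0,0]
    - [-3,0,0,0]
    - [-6,0,0,0]
    - [-9,0,0,0]
    - [-11,0,0,0]
    - [-12,-0.5,-3,0]
    - [-12,-0.5,-6,0]
    - [-12,-0.5,-9,0]
    - [-12,-0.5,-12,0]
    - [-12,0,-14,0]
  grip: 0

```text
time: 8.8
ee_pos: [0.4778, -0.0481, 0.2629]
eef_rot: [0.063, 0.704, -0.063, 0.704]
ft_force: [0.3, 0.4, -0.3]
width: 0.0865
```

Run:
```python
from h import *
st()
view('scene',178,150,60,80,9,'sc8.png')
im=cv2.imread('pics/top0.png'); crop(im,288,172,50,58,12,'lev0.png',1.5)
view('top',285,140,100,95,7,'top8.png')
```

```text
t 8.8 p [ 0.4778 -0.0481  0.2629] yawy 79.74 tilt [0.0006 0.0003] F [ 0.35  0.42 -0.25] w 0.0865
```

View pics/sc8.png

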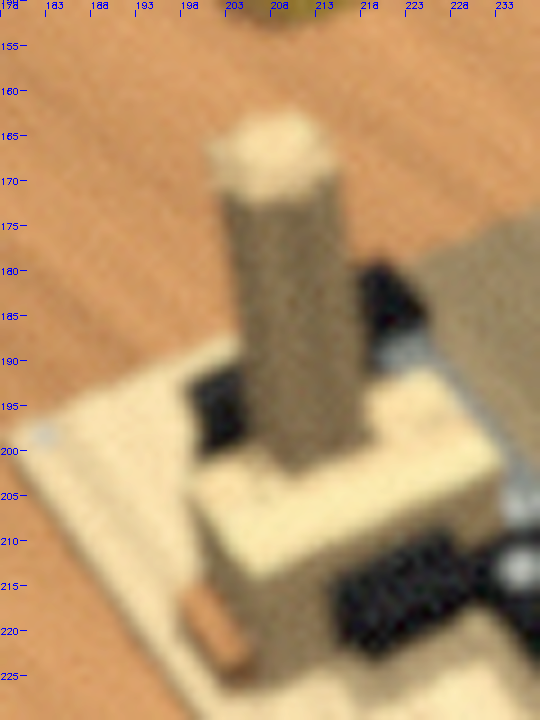

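View pics/lev0.png

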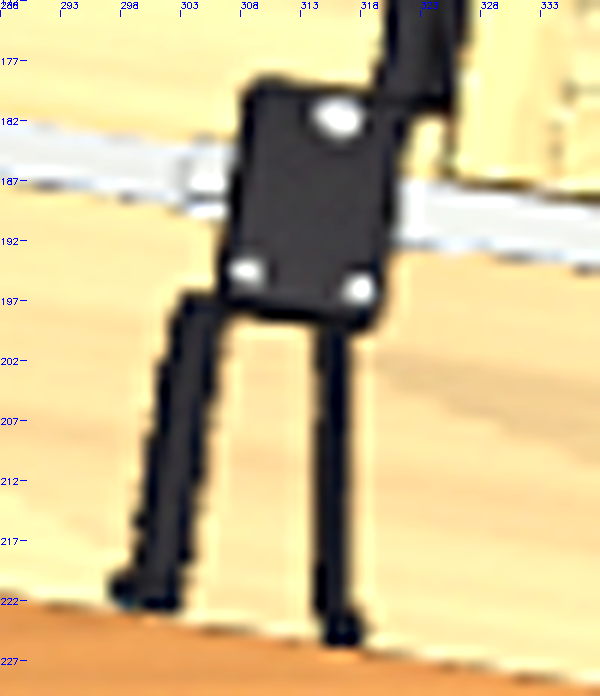

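View pics/top8.png

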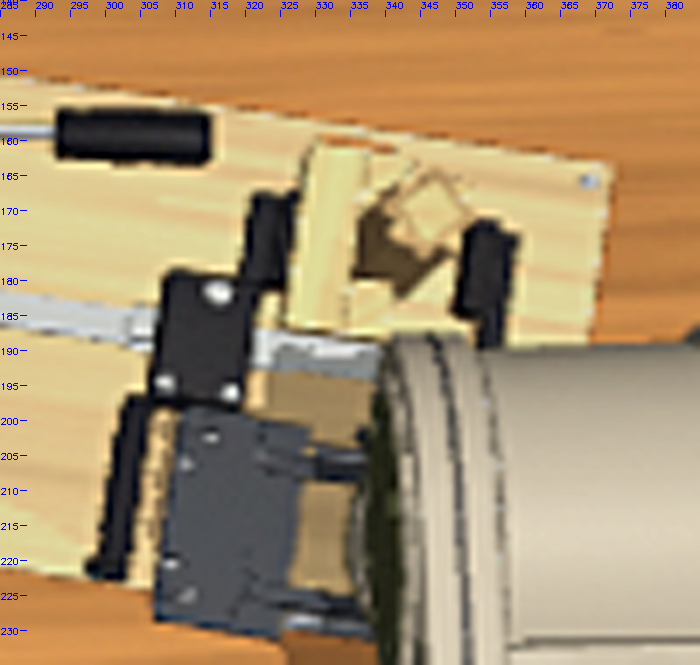

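Run:
```python
from h import *
L=onz('top',316.8,208.7,.05); H=onz('top',300.7,205.6,.052); print(L,H,np.linalg.norm((L-H)[:2]))
a=np.radians(-10.2); X=np.array([np.cos(a),np.sin(a),0]);Y=np.array([-X[1],X[0],0])
print('components',(H-L)@X,(H-L)@Y)
C=H-.016*Y+((L-H)@X/2)*X; C[2]=.042; print('C',C); to(C); to([*C[:2],.15])
for p in ((346,170),): print('post top',onz('top',*p,.182), (onz('top',*p,.182)[:2]-[.6176,-.0695])@np.array([X[:2],Y[:2]]).T)
d=onz('top',316.8,208.7,.05)
bl=onz('top',323,189.8,.043);print('dist bar-lever',(bl-L)@X, 'foot-lever x',(np.array([.6206,-.0528,.05])-L)@X)
print('mustard',onz('top',418,229,.168))
st()
```

```text
[0.5163923 0.0061113 0.05     ] [0.52752698 0.05670639 0.052     ] 0.05180583182384953
components 0.001999086614767332 0.051767247016502996
C [0.52370988 0.04113627 0.042     ]
t 8.9 p [ 0.4781 -0.0465  0.2633] yawy 79.87 tilt [0.0013 0.0016] F [ 0.54 -0.61  0.1 ] w 0.0869
cm [22.15  9.39  2.93]
t 8.9 p [ 0.4781 -0.0465  0.2633] yawy 79.87 tilt [0.0013 0.0016] F [ 0.54 -0.61  0.1 ] w 0.0869
cm [11.35  9.41  2.94]
post top [ 0.617253   -0.07089209  0.182     ] [-9.49970087e-05 -1.43153706e-03]
dist bar-lever 0.06302652855240519 foot-lever x 0.11299305559016766
mustard [ 0.44511661 -0.26978615  0.168     ]
t 8.9 p [ 0.4781 -0.0465  0.2633] yawy 79.87 tilt [0.0013 0.0016] F [ 0.54 -0.61  0.1 ] w 0.0869
```

View pics/full_sc8.png

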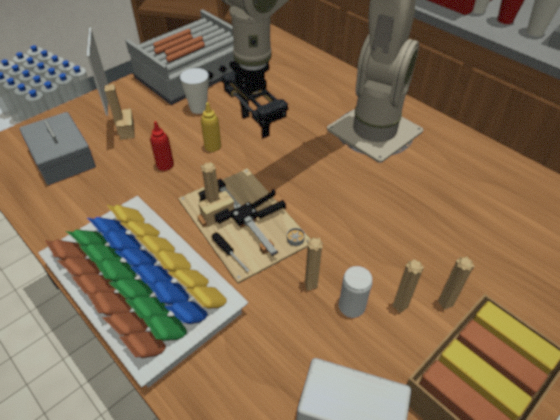

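drive_tool:
  motion:
    - [0,3,1,0]
    - [0,6,2,0]
    - [0,8.5,2.7,0]
    - [3,9.5,2.94,0]
    - [6,9.5,2.94,0]
    - [9,9.5,2.94,0]
    - [11.5,9.5,2.94,0]
    - [13,9.5,2.94,0]
    - [13,9.5,2.94,0]
    - [13,9.5,2.94,0]
  grip: 0
  force: 30

```text
time: 9.73
ee_pos: [0.526, 0.0407, 0.1323]
eef_rot: [0.063, 0.705, -0.063, 0.704]
ft_force: [0.2, -0.5, 1.6]
width: 0.0873
```

Run:
```python
from h import *
to([.5238,.0421,.042])
view('scene',170,90,140,160,4,'sc9.png')
s,M=st(); tip=s['ee_pos']+M[:,0]*.019
print(proj('scene',[tip+M[:,1]*.0435,tip-M[:,1]*.0435]))
```

```text
t 9.73 p [0.526  0.0407 0.1323] yawy 79.8 tilt [-0.0006 -0.0004] F [ 0.23 -0.54  1.61] w 0.0873
cm [ 9.03  0.11 -0.24]
t 9.78 p [0.5266 0.0408 0.1332] yawy 79.8 tilt [0.0012 0.0001] F [-0.58  0.27  0.32] w 0.087
[[274.28169467 200.22373668]
 [256.51360851 180.31852236]]
```

View pics/sc9.png

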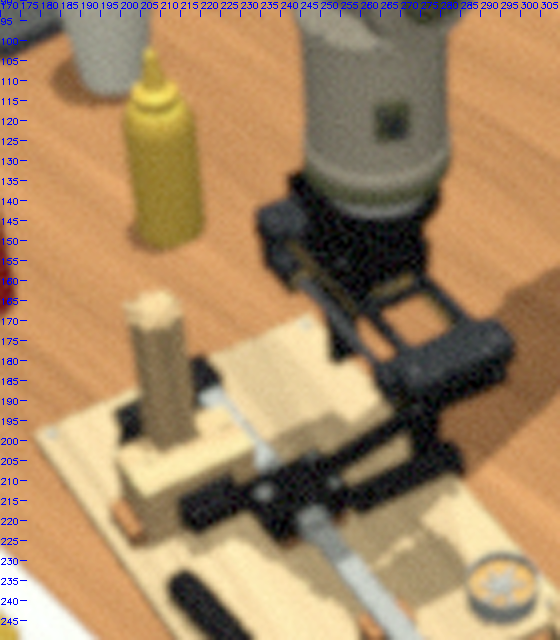

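drive_tool:
  motion:
    - [1.5,0.1,-0.25,0]
    - [3,0.1,-0.25,0]
    - [4,0.1,-0.25,0]
    - [5,0.1,-0.25,0]
    - [6,0.1,-0.25,0]
    - [6.5,0.1,-0.25,0]
    - [6.5,0.1,-0.25,0]

```text
time: 10.37
ee_pos: [0.523, 0.0422, 0.0662]
eef_rot: [0.063, 0.705, -0.063, 0.704]
ft_force: [-0.9, 0.2, -0.1]
width: 0.0868
```

Run:
```python
from h import *
to([.5238,.0421,.042])
view('scene',215,150,80,90,7,'sc10.png')
view('top',270,170,90,70,8,'top10.png')
s,M=st(); tip=s['ee_pos']+M[:,0]*.019
print(proj('scene',[tip+M[:,1]*.0435,tip-M[:,1]*.0435]))
```

```text
t 10.37 p [0.523  0.0422 0.0662] yawy 79.81 tilt [-0.0013 -0.0003] F [-0.93  0.2  -0.07] w 0.0868
cm [2.42 0.   0.09]
t 10.47 p [0.5236 0.0423 0.0673] yawy 79.81 tilt [0.0002 0.0001] F [-0.88 -0.29  0.27] w 0.0866
[[275.57215016 216.95832798]
 [258.41262245 197.1829866 ]]
```

View pics/sc10.png

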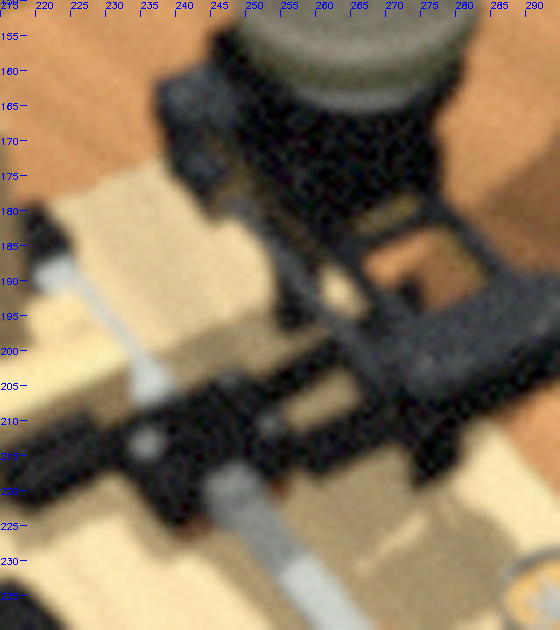

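View pics/top10.png

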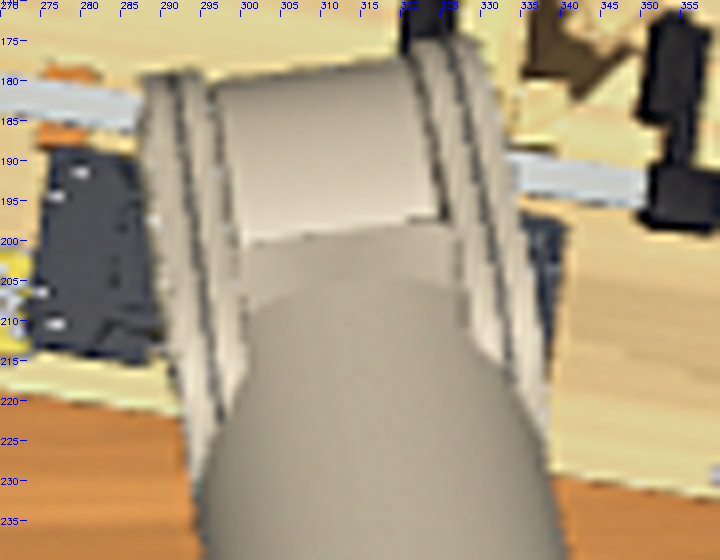

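drive_tool:
  motion:
    - [0.7,0,0,0]
    - [1.4,0,0,0]
    - [2,0,0,0]
    - [2.5,0,0,0]
    - [2.5,0,0,0]
    - [2.5,0,0,0]
    - [2.5,0,0,0]

```text
time: 11.05
ee_pos: [0.5235, 0.0423, 0.0421]
eef_rot: [0.063, 0.704, -0.063, 0.704]
ft_force: [0.2, 1.1, 0.8]
width: 0.0875
```

```bash
cat >> h.py <<'E'
def jaw(tag):
    im=r.camera('top'); cv2.imwrite(f'pics/full_{tag}.png',im[:,:,::-1]); crop(im[:,:,::-1],322,155,45,50,12,f'{tag}.png')
    g=im.astype(float).mean(2)
    # right/left edge of jaw arm along rows, subpixel half-level crossings; station-yaw corrected
    out=[]
    for v in (175,177,179,181,183):
        row=np.interp(np.arange(340,366,.1),np.arange(560),g[v]); th=90
        d=np.where(row<th)[0]; out.append((340+d[0]*.1,340+d[-1]*.1) if len(d) else (0,0))
    v0,v1=193,197; o2=[]
    for v in (192,194,196):
        row=np.interp(np.arange(340,372,.1),np.arange(560),g[v]); d=np.where(row<90)[0]; o2.append((340+d[0]*.1,340+d[-1]*.1))
    print('jaw edges',np.round(out,1).tolist(),np.round(o2,1).tolist())
E
python3 - <<'E'
from h import *
st(); jaw('j0')
E
```

```text
t 11.05 p [0.5235 0.0423 0.0421] yawy 79.81 tilt [0.0002 0.0001] F [0.19 1.09 0.75] w 0.0875
jaw edges [[340.0, 358.5], [340.0, 358.2], [340.0, 357.8], [340.7, 357.7], [348.7, 357.1]] [[350.5, 360.5], [350.3, 368.1], [348.8, 368.3]]
```

View pics/j0.png

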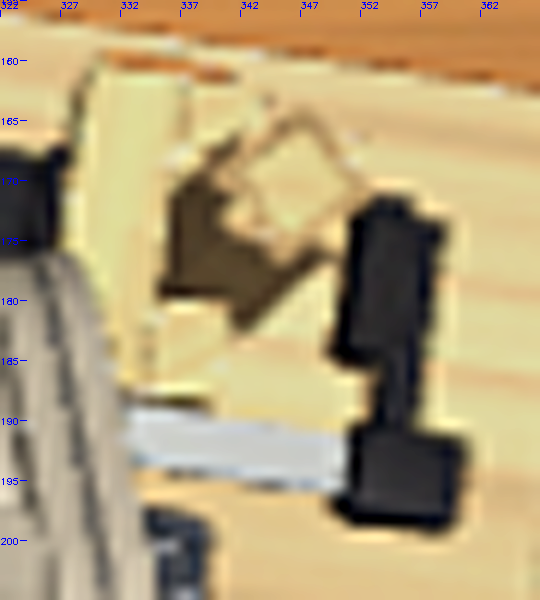

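drive_tool:
  motion:
    - [0,0,0,0]
    - [0,0,0,0]
    - [0,0,0,0]
    - [0,0,0,0]
    - [0,0,0,0]
    - [0,0,0,0]
    - [0,0,0,0]
  grip: 100

```text
time: 11.68
ee_pos: [0.5228, 0.0418, 0.0418]
eef_rot: [0.063, 0.705, -0.063, 0.704]
ft_force: [-3.5, -3.3, -0.1]
width: 0.0546
```

Run:
```python
from h import *
st(); jaw('j1'); st()
a=np.radians(-10.2); X=np.array([np.cos(a),np.sin(a),0]);Y=np.array([-X[1],X[0],0])
n=np.array([.6176,-.0695,0])
for p in ((350.6,178),(349.8,183)):
    q=onz('top',*p,.056); print('pad face rel notch',(q-n)@X,(q-n)@Y)
```

```text
t 11.68 p [0.5228 0.0418 0.0418] yawy 79.79 tilt [-0.0013 -0.0004] F [-3.47 -3.3  -0.14] w 0.0546
jaw edges [[340.0, 357.2], [340.0, 356.8], [340.0, 356.7], [340.7, 356.1], [347.5, 355.8]] [[349.3, 359.2], [348.8, 368.1], [347.7, 368.3]]
t 11.73 p [0.5228 0.042  0.0418] yawy 79.79 tilt [-0.0012 -0.0003] F [-3.52 -3.5  -0.33] w 0.0544
pad face rel notch -0.0016061387590552527 -0.03416614621280484
pad face rel notch -0.017656587669525034 -0.03392122314300163
```

drive_tool:
  motion:
    - [0,0,0,0]
    - [0,0,0,0]
    - [0,0,0,0]
    - [0,0,0,0]
    - [0,0,0,0]
    - [0,0,0,0]
  grip: 150

```text
time: 12.23
ee_pos: [0.5229, 0.0419, 0.0417]
eef_rot: [0.063, 0.705, -0.063, 0.704]
ft_force: [-3.6, -3.8, 1.0]
width: 0.0364
```

Run:
```python
from h import *
st(); jaw('j2')
view('scene',215,150,80,90,7,'sc11.png')
```

```text
t 12.23 p [0.5229 0.0419 0.0417] yawy 79.79 tilt [-0.0011 -0.0004] F [-3.59 -3.78  0.97] w 0.0364
jaw edges [[340.0, 355.7], [340.0, 355.2], [340.0, 354.8], [340.7, 354.7], [346.4, 354.5]] [[347.5, 357.7], [347.5, 368.1], [346.4, 368.3]]
```

View pics/sc11.png

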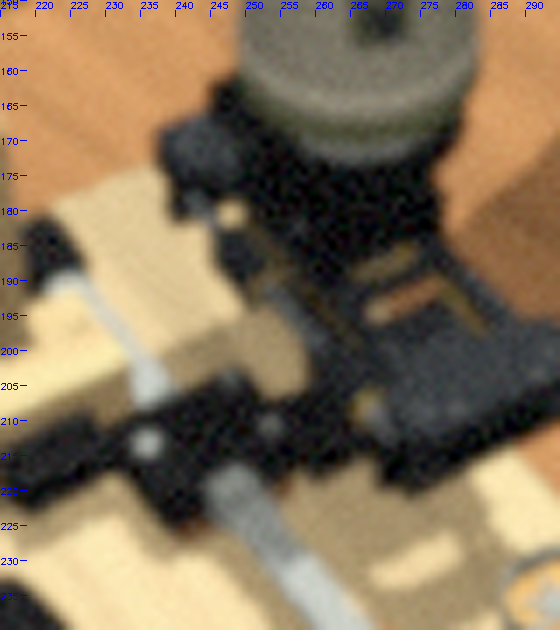

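drive_tool:
  motion:
    - [0,0,0,0]
    - [0,0,0,0]
    - [0,0,0,0]
    - [0,0,0,0]
    - [0,0,0,0]
    - [0,0,0,0]
    - [0,0,0,0]
    - [0,0,0,0]
    - [0,0,0,0]
    - [0,0,0,0]
    - [0,0,0,0]
    - [0,0,0,0]
  grip: 0

```text
time: 13.33
ee_pos: [0.5234, 0.0425, 0.042]
eef_rot: [0.063, 0.704, -0.063, 0.704]
ft_force: [-0.6, 0.2, 0.8]
width: 0.0866
```

Run:
```python
from h import *
st(); jaw('j3')
```

```text
t 13.33 p [0.5234 0.0425 0.042 ] yawy 79.83 tilt [-0.      0.0002] F [-0.58  0.18  0.78] w 0.0866
jaw edges [[340.0, 355.7], [340.0, 355.2], [340.0, 354.8], [340.7, 354.7], [346.1, 354.5]] [[347.5, 357.7], [347.5, 368.1], [346.4, 368.2]]
```

drive_tool:
  motion:
    - [0,0,0,0]
    - [0,0,0,0]
    - [0,0,0,0]
    - [0,0,0,0]
    - [0,0,0,0]
    - [0,0,0,0]
    - [0,0,0,0]
  grip: 100

```text
time: 13.97
ee_pos: [0.5227, 0.0417, 0.0417]
eef_rot: [0.063, 0.705, -0.063, 0.704]
ft_force: [-3.0, -3.8, 1.0]
width: 0.0547
```

Run:
```python
from h import *
st(); jaw('j4')
```

```text
t 13.97 p [0.5227 0.0417 0.0417] yawy 79.78 tilt [-0.0016 -0.0006] F [-2.96 -3.78  1.  ] w 0.0547
jaw edges [[340.0, 354.7], [340.0, 354.2], [340.0, 353.8], [340.7, 353.7], [345.4, 353.5]] [[346.5, 356.7], [346.5, 368.1], [345.4, 368.3]]
```

View pics/j4.png

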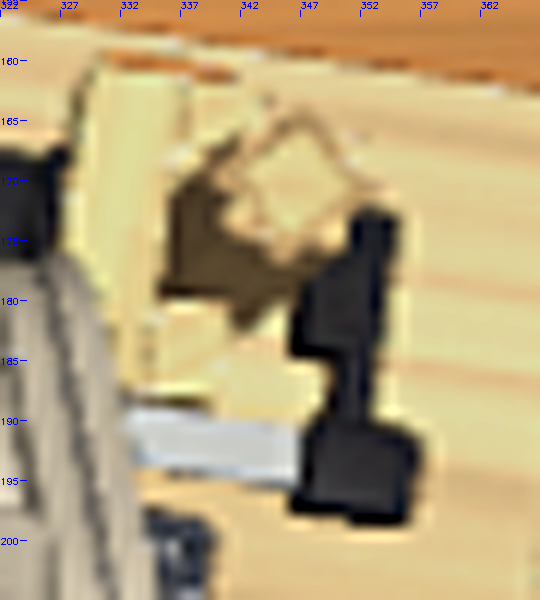

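drive_tool:
  motion:
    - [0,0,0,0]
    - [0,0,0,0]
    - [0,0,0,0]
    - [0,0,0,0]
    - [0,0,0,0]
  grip: 135

```text
time: 14.43
ee_pos: [0.5228, 0.0419, 0.0417]
eef_rot: [0.063, 0.705, -0.063, 0.704]
ft_force: [-4.6, -3.8, -0.2]
width: 0.0414
```

Run:
```python
from h import *
st(); jaw('j5')
```

```text
t 14.43 p [0.5228 0.0419 0.0417] yawy 79.79 tilt [-0.0014 -0.0004] F [-4.62 -3.76 -0.24] w 0.0414
jaw edges [[340.0, 353.7], [340.0, 353.3], [340.0, 352.8], [340.7, 352.7], [343.9, 352.1]] [[345.5, 355.8], [345.3, 368.1], [343.8, 368.3]]
```

drive_tool:
  motion:
    - [0,0,0,0]
    - [0,0,0,0]
    - [0,0,0,0]
    - [0,0,0,0]
    - [0,0,0,0]
  grip: 155

```text
time: 14.9
ee_pos: [0.5229, 0.0419, 0.0417]
eef_rot: [0.063, 0.705, -0.063, 0.704]
ft_force: [-3.0, -5.2, 0.1]
width: 0.0345
```

Run:
```python
from h import *
st(); jaw('j6')
```

```text
t 14.9 p [0.5229 0.0419 0.0417] yawy 79.79 tilt [-0.0011 -0.0005] F [-3.01 -5.2   0.11] w 0.0345
jaw edges [[340.0, 352.8], [340.0, 352.8], [340.0, 352.1], [340.7, 351.8], [343.5, 351.7]] [[344.8, 354.8], [344.5, 368.0], [343.4, 368.3]]
```

View pics/j6.png

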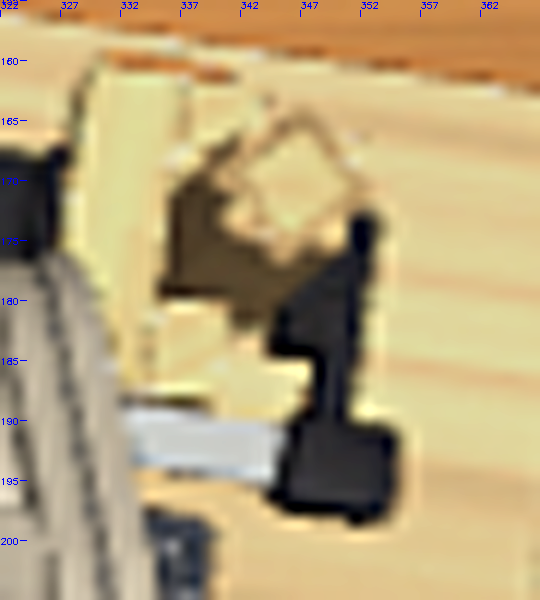

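drive_tool:
  motion:
    - [0,0,0,0]
    - [0,0,0,0]
    - [0,0,0,0]
    - [0,0,0,0]
    - [0,0,0,0]
    - [0,0,0,0]
    - [0,0,0,0]
    - [0,0,0,0]
    - [0,0,0,0]
    - [0,0,0,0]
    - [0,0,0,0]
  grip: 0

```text
time: 15.87
ee_pos: [0.5234, 0.0425, 0.042]
eef_rot: [0.063, 0.704, -0.063, 0.704]
ft_force: [0.3, -0.3, -0.9]
width: 0.0861
```

drive_tool:
  motion:
    - [0,0,0,0]
    - [0,0,0,0]
    - [0,0,0,0]
    - [0,0,0,0]
    - [0,0,0,0]
  grip: 65

```text
time: 16.28
ee_pos: [0.5229, 0.0417, 0.0418]
eef_rot: [0.063, 0.705, -0.063, 0.704]
ft_force: [-2.7, -2.8, 0.6]
width: 0.067
```

```bash
cat >> h.py <<'E'
def force(k=8):
    F=[];W=[];P=[]
    for _ in range(k):
        im=r.camera('top'); s=r.read_state(); F.append(s['ft_force']);W.append(s['width']);P.append(s['ee_pos'])
    F=np.array(F); a=np.radians(-10.2); X=np.array([np.cos(a),np.sin(a),0]);Y=np.array([-X[1],X[0],0])
    print('t',round(s['time'],2),'Fx_s,Fy_s',(F@X).mean().round(2),(F@Y).mean().round(2),'sd',(F@Y).std().round(2),'w',np.mean(W).round(5),'p',np.mean(P,0).round(4))
E
python3 - <<'E'
from h import *
jaw('j7'); force()
E
```

```text
jaw edges [[340.0, 352.8], [340.0, 352.8], [340.0, 352.1], [340.7, 351.8], [343.5, 351.7]] [[344.8, 354.8], [344.5, 368.1], [343.4, 368.3]]
t 16.73 Fx_s,Fy_s -1.73 -3.19 sd 0.3 w 0.06512 p [0.5232 0.0422 0.0419]
```

drive_tool:
  motion:
    - [0,0,0,0]
    - [0,0,0,0]
    - [0,0,0,0]
    - [0,0,0,0]
  grip: 85

```text
time: 17.07
ee_pos: [0.5233, 0.0424, 0.042]
eef_rot: [0.063, 0.704, -0.063, 0.704]
ft_force: [-2.1, -3.1, -0.8]
width: 0.0586
```

Run:
```python
from h import *
jaw('j8'); force()
```

```text
jaw edges [[340.0, 352.2], [340.0, 351.9], [340.0, 351.7], [340.7, 351.1], [342.6, 350.8]] [[344.3, 354.2], [344.3, 368.1], [342.8, 368.3]]
t 17.52 Fx_s,Fy_s -2.19 -3.48 sd 0.34 w 0.05831 p [0.5234 0.0424 0.042 ]
```

drive_tool:
  motion:
    - [0,0,0,0]
    - [0,0,0,0]
    - [0,0,0,0]
    - [0,0,0,0]
  grip: 95

```text
time: 17.85
ee_pos: [0.5234, 0.0423, 0.042]
eef_rot: [0.063, 0.704, -0.063, 0.704]
ft_force: [-3.9, -3.0, -1.1]
width: 0.0549
```

Run:
```python
from h import *
jaw('j9'); force()
```

```text
jaw edges [[340.0, 351.8], [340.0, 351.8], [340.0, 351.5], [340.7, 351.2], [342.5, 350.6]] [[344.3, 353.8], [343.6, 368.1], [342.6, 368.3]]
t 18.3 Fx_s,Fy_s -2.62 -3.62 sd 0.47 w 0.05465 p [0.5234 0.0424 0.042 ]
```

View pics/j9.png

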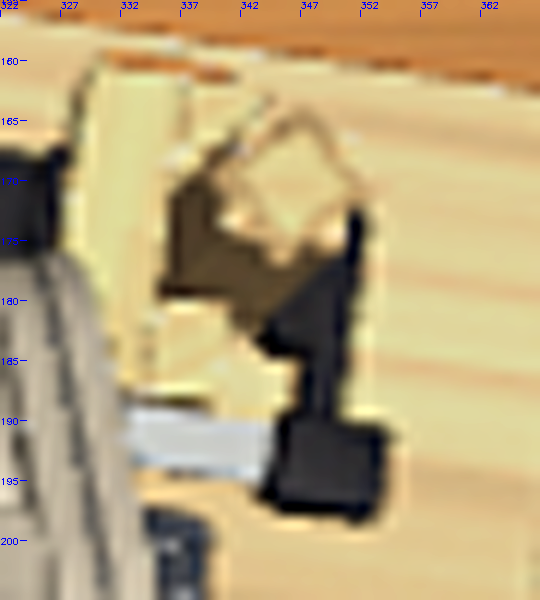

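drive_tool:
  motion:
    - [0,0,0,0]
    - [0,0,0,0]
    - [0,0,0,0]
    - [0,0,0,0]
  grip: 105

```text
time: 18.63
ee_pos: [0.5233, 0.0421, 0.042]
eef_rot: [0.063, 0.704, -0.063, 0.704]
ft_force: [-4.1, -3.8, 0.8]
width: 0.0517
```

Run:
```python
from h import *
jaw('j10'); force()
```

```text
jaw edges [[340.0, 351.7], [340.0, 351.6], [340.0, 351.2], [340.7, 350.8], [342.5, 350.7]] [[343.5, 353.7], [343.6, 368.1], [342.4, 368.3]]
t 19.08 Fx_s,Fy_s -3.05 -4.21 sd 0.44 w 0.05121 p [0.5233 0.0421 0.042 ]
```

drive_tool:
  motion:
    - [0,0,0,0]
    - [0,0,0,0]
    - [0,0,0,0]
    - [0,0,0,0]
  grip: 112

```text
time: 19.42
ee_pos: [0.5233, 0.0421, 0.042]
eef_rot: [0.063, 0.704, -0.063, 0.704]
ft_force: [-3.0, -3.6, -0.7]
width: 0.0486
```

Run:
```python
from h import *
jaw('j11'); force()
```

```text
jaw edges [[340.0, 351.7], [340.0, 351.2], [340.0, 350.8], [340.7, 350.7], [342.4, 350.5]] [[343.5, 353.8], [343.5, 368.1], [342.4, 368.3]]
t 19.87 Fx_s,Fy_s -3.08 -4.41 sd 0.67 w 0.04875 p [0.5233 0.0422 0.042 ]
```

View pics/j11.png

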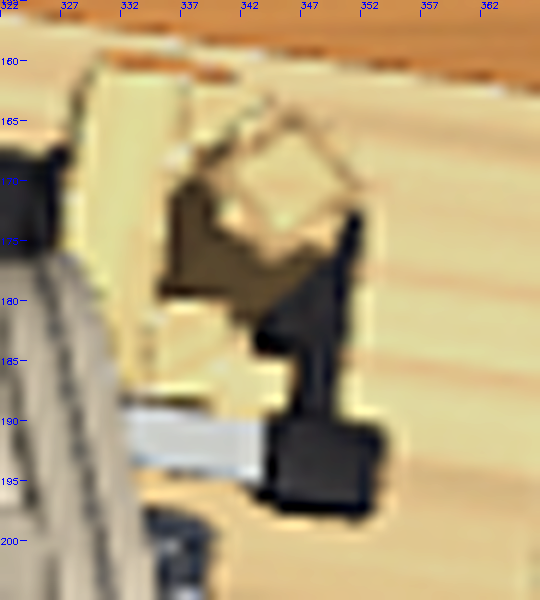

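drive_tool:
  motion:
    - [0,0,0,0]
    - [0,0,0,0]
    - [0,0,0,0]
    - [0,0,0,0]
  grip: 120

```text
time: 20.2
ee_pos: [0.5232, 0.0421, 0.042]
eef_rot: [0.063, 0.704, -0.063, 0.704]
ft_force: [-4.6, -3.3, 0.8]
width: 0.0458
```

Run:
```python
from h import *
jaw('j12'); force(12)
```

```text
jaw edges [[340.0, 351.2], [340.0, 351.3], [340.0, 350.7], [340.7, 350.5], [342.4, 350.2]] [[343.5, 353.6], [343.3, 368.1], [342.4, 368.3]]
t 20.85 Fx_s,Fy_s -2.77 -4.29 sd 0.48 w 0.04624 p [0.5232 0.0421 0.042 ]
```

drive_tool:
  motion:
    - [0,0,0,0]
    - [0,0,0,0]
    - [0,0,0,0]
    - [0,0,0,0]
  grip: 128

```text
time: 21.18
ee_pos: [0.5232, 0.0421, 0.042]
eef_rot: [0.063, 0.704, -0.063, 0.704]
ft_force: [-4.3, -4.5, 0.2]
width: 0.0435
```

Run:
```python
from h import *
jaw('j13'); force(12)
for t in ('j0','j6','j9','j11','j12','j13'):
    im=cv2.imread(f'pics/full_{t}.png').astype(np.float32).mean(2); ref=cv2.imread('pics/full_j0.png').astype(np.float32).mean(2)
    w=(slice(163,176),slice(341,351)); 
    res=cv2.matchTemplate(im[155:185,330:362],ref[163:175,341:351],cv2.TM_CCOEFF_NORMED); _,v,_,l=cv2.minMaxLoc(res)
    x,y=l; R_=res[y]; d=.5*(R_[x-1]-R_[x+1])/(R_[x-1]-2*R_[x]+R_[x+1]); print(t,x+d-11,y-8,v)
```

```text
jaw edges [[340.0, 351.2], [340.0, 350.8], [340.0, 350.7], [340.7, 350.2], [341.4, 349.8]] [[343.3, 353.3], [342.9, 368.1], [342.4, 368.3]]
t 21.83 Fx_s,Fy_s -3.29 -4.6 sd 0.24 w 0.04339 p [0.5232 0.0421 0.042 ]
j0 -0.13945007 0 0.9999997019767761
j6 -0.13411713 0 0.9993384480476379
j9 -0.20312405 0 0.9296600818634033
j11 -0.8243313 0 0.7896488904953003
j12 -1.0672483 0 0.8464891910552979
j13 -1.1788635 0 0.8516234755516052
```

View pics/j13.png

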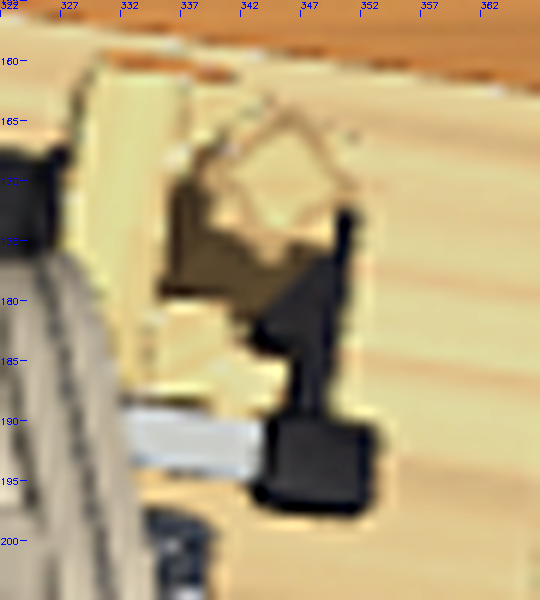

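drive_tool:
  motion:
    - [0,0,0,0]
    - [0,0,0,0]
    - [0,0,0,0]
    - [0,0,0,0]
  grip: 138

```text
time: 22.17
ee_pos: [0.5233, 0.042, 0.042]
eef_rot: [0.063, 0.704, -0.063, 0.704]
ft_force: [-3.5, -3.9, 0.1]
width: 0.0401
```

```bash
cat >> h.py <<'E'
def post(*ts):
    for t in ts:
        im=cv2.imread(f'pics/full_{t}.png').astype(np.float32).mean(2); ref=cv2.imread('pics/full_j0.png').astype(np.float32).mean(2)
        ref=cv2.resize(ref[163:174,342:350],None,fx=8,fy=8,interpolation=cv2.INTER_CUBIC); im=cv2.resize(im[155:185,330:362],None,fx=8,fy=8,interpolation=cv2.INTER_CUBIC)
        _,v,_,l=cv2.minMaxLoc(cv2.matchTemplate(im,ref,cv2.TM_CCOEFF_NORMED)); print('post',t,l[0]/8-12,l[1]/8-8,round(v,3))
E
python3 - <<'E'
from h import *
jaw('j14'); force(12); post('j9','j10','j11','j12','j13','j14')
E
```

```text
jaw edges [[340.0, 350.8], [340.0, 350.8], [340.0, 350.1], [340.7, 349.8], [341.3, 349.7]] [[342.8, 352.8], [342.5, 368.1], [341.4, 368.3]]
t 22.82 Fx_s,Fy_s -2.74 -4.45 sd 0.65 w 0.03995 p [0.5233 0.0421 0.042 ]
post j9 0.0 0.0 0.943
post j10 -0.375 0.0 0.834
post j11 -0.5 0.0 0.84
post j12 -0.75 -0.125 0.856
post j13 -1.0 -0.125 0.879
post j14 -1.375 -0.25 0.839
```

drive_tool:
  motion:
    - [0,0,0,0]
    - [0,0,0,0]
    - [0,0,0,0]
    - [0,0,0,0]
  grip: 146

```text
time: 23.15
ee_pos: [0.5233, 0.0418, 0.042]
eef_rot: [0.063, 0.704, -0.063, 0.704]
ft_force: [-4.7, -4.9, -0.1]
width: 0.0378
```

Run:
```python
from h import *
jaw('j15'); force(12); post('j15')
```

```text
jaw edges [[340.0, 350.7], [340.0, 350.2], [340.0, 350.2], [340.7, 349.7], [341.3, 349.5]] [[342.5, 352.7], [342.5, 368.1], [341.4, 368.3]]
t 23.8 Fx_s,Fy_s -2.71 -5.54 sd 0.46 w 0.03736 p [0.5233 0.0418 0.042 ]
post j15 -1.5 -0.25 0.826
```

drive_tool:
  motion:
    - [0,0,0,0]
    - [0,0,0,0]
    - [0,0,0,0]
    - [0,0,0,0]
  grip: 154

```text
time: 24.13
ee_pos: [0.5233, 0.0416, 0.042]
eef_rot: [0.063, 0.704, -0.063, 0.704]
ft_force: [-3.5, -4.4, 0.3]
width: 0.0347
```

Run:
```python
from h import *
jaw('j16'); force(12); post('j16')
```

```text
jaw edges [[340.0, 350.6], [340.0, 350.3], [340.0, 349.8], [340.7, 349.7], [341.3, 349.1]] [[342.5, 352.8], [342.3, 368.1], [341.4, 368.3]]
t 24.78 Fx_s,Fy_s -2.74 -6.32 sd 0.41 w 0.0345 p [0.5233 0.0416 0.042 ]
post j16 -1.5 -0.25 0.828
```

drive_tool:
  motion:
    - [0,0,0,0]
    - [0,0,0,0]
    - [0,0,0,0]
    - [0,0,0,0]
  grip: 160

```text
time: 25.12
ee_pos: [0.5233, 0.0414, 0.042]
eef_rot: [0.063, 0.704, -0.063, 0.704]
ft_force: [-3.8, -6.2, 0.4]
width: 0.0328
```

Run:
```python
from h import *
jaw('j17'); force(12); post('j17')
```

```text
jaw edges [[340.0, 350.6], [340.0, 350.3], [340.0, 349.7], [340.7, 349.5], [341.3, 349.1]] [[342.5, 352.6], [342.3, 368.1], [341.4, 368.3]]
t 25.77 Fx_s,Fy_s -2.71 -7.12 sd 0.39 w 0.03243 p [0.5233 0.0414 0.042 ]
post j17 -1.5 -0.375 0.829
```

View pics/j17.png

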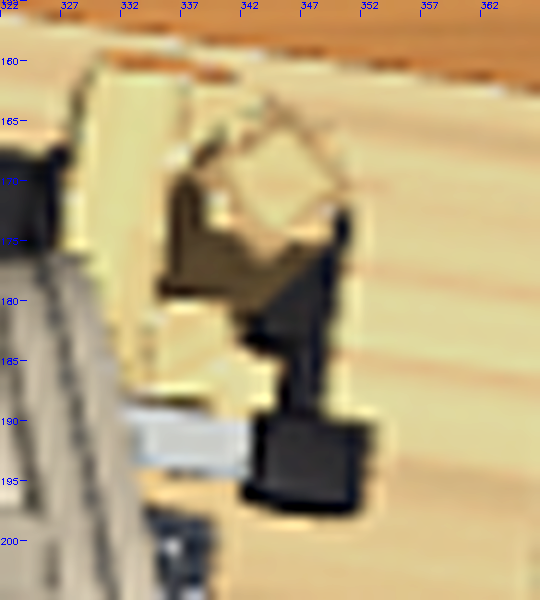

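drive_tool:
  motion:
    - [0,0,0,0]
    - [0,0,0,0]
    - [0,0,0,0]
    - [0,0,0,0]
    - [0,0,0,0]
    - [0,0,0,0]
    - [0,0,0,0]
    - [0,0,0,0]
    - [0,0,0,0]
    - [0,0,0,0]
    - [0,0,0,0]
  grip: 0

```text
time: 26.68
ee_pos: [0.5234, 0.0426, 0.042]
eef_rot: [0.063, 0.704, -0.063, 0.704]
ft_force: [0.1, -0.6, -0.1]
width: 0.0861
```

drive_tool:
  motion:
    - [0,0,0,0]
    - [0,0,0,0]
    - [0,0,0,0]
    - [0,0,0,0]
    - [0,0,0,0]
    - [0,0,0,0]
  grip: 45

```text
time: 27.18
ee_pos: [0.523, 0.0419, 0.0418]
eef_rot: [0.063, 0.705, -0.063, 0.704]
ft_force: [-2.9, -3.3, 0.5]
width: 0.0724
```

Run:
```python
from h import *
jaw('j18'); force(8); post('j18')
```

```text
jaw edges [[340.0, 350.7], [340.0, 350.2], [340.0, 349.8], [340.7, 349.7], [341.3, 349.5]] [[342.5, 352.7], [342.5, 368.1], [341.4, 368.3]]
t 27.63 Fx_s,Fy_s -2.53 -3.7 sd 0.34 w 0.07177 p [0.5232 0.0422 0.0419]
post j18 -1.5 -0.375 0.824
```

drive_tool:
  motion:
    - [0,0,0,0]
    - [0,0,0,0]
    - [0,0,0,0]
    - [0,0,0,0]
  grip: 60

```text
time: 27.97
ee_pos: [0.5233, 0.0422, 0.042]
eef_rot: [0.063, 0.704, -0.063, 0.704]
ft_force: [-3.2, -4.0, -0.3]
width: 0.067
```

Run:
```python
from h import *
jaw('j19'); force(8); post('j19')
```

```text
jaw edges [[340.0, 350.2], [340.0, 349.9], [340.0, 349.7], [340.7, 349.5], [341.3, 349.2]] [[342.5, 352.2], [342.3, 368.1], [340.8, 368.3]]
t 28.42 Fx_s,Fy_s -1.86 -3.89 sd 0.77 w 0.06672 p [0.5234 0.0423 0.042 ]
post j19 -1.5 -0.25 0.818
```

drive_tool:
  motion:
    - [0,0,0,0]
    - [0,0,0,0]
    - [0,0,0,0]
    - [0,0,0,0]
  grip: 68

```text
time: 28.75
ee_pos: [0.5233, 0.0421, 0.042]
eef_rot: [0.063, 0.704, -0.063, 0.704]
ft_force: [-3.3, -4.0, 1.0]
width: 0.0639
```

Run:
```python
from h import *
jaw('j20'); force(12); post('j20')
```

```text
jaw edges [[340.0, 350.2], [340.0, 349.8], [340.0, 349.7], [340.7, 349.5], [341.3, 349.2]] [[342.5, 352.2], [342.3, 368.1], [341.4, 368.3]]
t 29.4 Fx_s,Fy_s -2.78 -4.86 sd 0.46 w 0.06383 p [0.5233 0.0421 0.042 ]
post j20 -1.5 -0.25 0.819
```

drive_tool:
  motion:
    - [0,0,0,0]
    - [0,0,0,0]
    - [0,0,0,0]
    - [0,0,0,0]
  grip: 76

```text
time: 29.73
ee_pos: [0.5232, 0.042, 0.042]
eef_rot: [0.063, 0.704, -0.063, 0.704]
ft_force: [-4.2, -5.1, 0.7]
width: 0.0609
```

Run:
```python
from h import *
jaw('j21'); force(12); post('j21')
```

```text
jaw edges [[340.0, 350.3], [340.0, 349.9], [340.0, 349.7], [340.7, 349.1], [341.3, 348.8]] [[342.3, 352.2], [341.8, 368.1], [340.8, 368.3]]
t 30.38 Fx_s,Fy_s -3.09 -5.39 sd 0.3 w 0.06119 p [0.5232 0.042  0.042 ]
post j21 -1.5 -0.25 0.82
```

drive_tool:
  motion:
    - [0,0,0,0]
    - [0,0,0,0]
    - [0,0,0,0]
    - [0,0,0,0]
  grip: 86

```text
time: 30.72
ee_pos: [0.523, 0.0418, 0.042]
eef_rot: [0.063, 0.705, -0.063, 0.704]
ft_force: [-4.0, -5.3, 1.5]
width: 0.0581
```

Run:
```python
from h import *
jaw('j22'); force(12); post('j22')
```

```text
jaw edges [[340.0, 350.3], [340.0, 349.8], [340.0, 349.5], [340.7, 349.2], [341.3, 348.8]] [[342.3, 352.3], [341.4, 368.1], [340.8, 368.3]]
t 31.37 Fx_s,Fy_s -3.72 -5.99 sd 0.59 w 0.05789 p [0.523  0.0419 0.0419]
post j22 -1.5 -0.25 0.817
```

drive_tool:
  motion:
    - [0,0,0,0]
    - [0,0,0,0]
    - [0,0,0,0]
    - [0,0,0,0]
  grip: 94

```text
time: 31.7
ee_pos: [0.5229, 0.0417, 0.0419]
eef_rot: [0.063, 0.705, -0.063, 0.704]
ft_force: [-5.8, -6.0, 2.3]
width: 0.0555
```

Run:
```python
from h import *
jaw('j23'); force(14); post('j23')
```

```text
jaw edges [[340.0, 349.8], [340.0, 349.8], [340.0, 349.1], [340.7, 349.2], [341.3, 348.7]] [[342.3, 351.8], [341.5, 368.1], [340.8, 368.3]]
t 32.45 Fx_s,Fy_s -4.32 -6.64 sd 0.42 w 0.05506 p [0.5229 0.0417 0.0419]
post j23 -1.5 -0.25 0.824
```

View pics/j23.png

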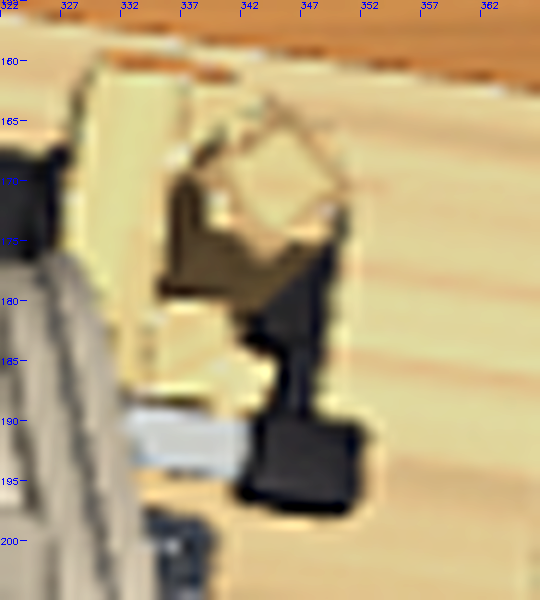

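Run:
```python
from h import *
view('scene',170,120,130,140,5,'sc20.png'); force(10); jaw('j24')
```

```text
t 33.0 Fx_s,Fy_s -4.26 -6.63 sd 0.42 w 0.05495 p [0.5229 0.0417 0.0419]
jaw edges [[340.0, 349.8], [340.0, 349.8], [340.0, 349.1], [340.7, 348.8], [341.3, 348.7]] [[342.3, 351.8], [341.5, 368.1], [340.8, 368.3]]
```

View pics/sc20.png

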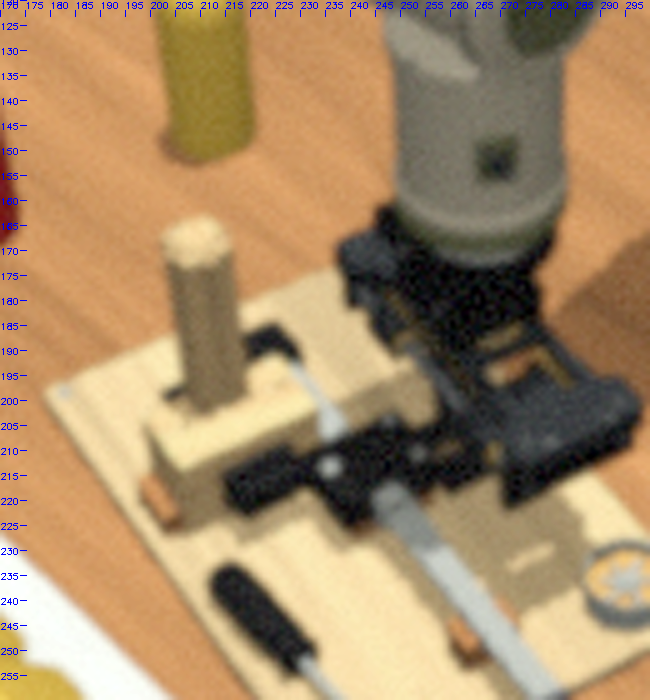

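The post stands upright against the notch's back wall at about (208,200), with the black jaw behind it. The fingers hold the trigger near (255,205), well clear of the post. Force, width and jaw position are steady, so I'm handing in.

Run:
```python
from bench import r
print(r.close_job())
```

```text
the job is handed in; nothing more can be done
None
```

The post is upright in the notch and pushed home. The job was handed in at about 33 s of the 64 s, with the fingers still holding the trigger squeezed. I got no verdict back.

**What I did:** I took the post nearest the base (0.57 m away) and lowered it into the notch until it touched the board at about 10 N, then let go. I then worked the trigger in four strokes. The third pushed the post about 4 mm until it stopped. The fourth was squeezed in small steps and held.

**Last checks:**
- **Trigger:** the force across the lever held steady at about 6.6 N over the last half second. The finger opening was 55 mm.
- **Pad squash:** I put this at about 2.5 to 3.5 mm. I could not read it directly: the lever force gave about 2.6 mm, the jaw in the overhead picture about 2.7–3.0 mm, and the trigger travel about 3.3–3.6 mm. All three are inside 1.6–5.2 mm.
- **Post:** it did not move during the last stroke, looked upright, and the fingers were well clear of it.
- **Other things:** I did not measure them, but the mustard, tin and screwdriver looked undisturbed in the last view.

**Disagreement:** the side camera was off by 1–3 pixels against the robot's own fingers, which put its foot-block position 4–7 mm from the overhead one. I went by the overhead camera, which agreed with where the post was gripped. For the placing, I shifted my aim about 2 mm towards home to allow for this.

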